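Fit the copper heat saddles under the top plate

ROBOT

A 6-joint arm with a two-finger parallel gripper is mounted at the origin on the work surface. World frame = base frame: x ahead of the robot, y to its left, z up, the work surface at z = 0. Lengths are in m, angles in degrees, forces in N, time in s.
With the tool pointing down it reaches from about 0.35 to 0.775 m from the base axis. Payload 5.5 kg.
Tool frame: the origin (TCP) lies at the very end of the fingers, on their centre line; the grasp point (between the pads) lies 19 mm behind it; z points along the fingers, y is the line along which they close (so a half turn about z gives the same grasp; the last joint's range is limited). The gripper opens to 85 mm and grips with 20 to 120 N. Pads are 22 mm wide; open, the fingers measure 114 mm over their backs; the gripper's body (76 mm by 85 mm) begins 54 mm behind the grasp point. The pads swing forward as they close: fully open they stand 13 mm farther back than shut.
Start: joints at [59.897, 17.945, 2.641, 74.691, 0, 82.002], TCP at [0.216, 0.533, 0.231] pointing down, gripper open.
Joint ranges: [-158.12, 158.12], [-49.38, 96.58], [-58.88, 72.47], [-126.05, 133.96], [-84.25, 85.87], [-180, 180]. Speed limits (degrees/s): [147.25, 147.25, 180, 180, 180, 180].

INTERFACE

Orientations are given as [roll, pitch, yaw] about the fixed x, y, z axes, in that order (R = Rz(yaw) Ry(pitch) Rx(roll)).
In Python, from workcell import telemetry, vision, close_job gives the robot as it stands.
- The arm moves only by the tool carry_out, never from a script. Its argument "commands" is a list of rows, each an object with "linear": the shift along the tool's x, y, z as a fraction of full scale, a list of three; "twist": the turn, a rotation vector about the tool's x, y, z as a fraction of full scale, a list of three. In form: [{"linear": [tx, ty, tz], "twist": [rx, ry, rz]}, ...]. A call has exactly 5 rows; each row is the pose to reach, as a shift and turn from the pose commanded when the call began, along the tool's axes at that moment; what a row does not reach only later rows make up. Full scale, the value 1, is 10 cm for a shift and 0.5 rad for a turn. A row lasts 1/12 s, in which the tool goes at most 41.7 mm and 7.16 degrees, less where a joint would pass 70% of its speed; a pose out of reach is approached as far as the arm can. A call with a number of a shift or a turn outside -1 to 1 is refused whole. A call with a gripper value outside its range is refused whole. "fingers" is the opening, from 0 (shut) to 1 (fully open), set as the call begins (left out, the last holds). The fingers move at their own pace and stop on an object; "newtons" is the grip in N (left out, the last holds). Time passes only in rows, so rows that repeat a pose let the fingers close, or fill a call up. It gives the time, the measured TCP pose, the force, the opening and the grip force at its end, in the units of the state.
- telemetry.observe(): the state, without advancing time (a new reading comes with each control period).
- vision.grab_frame(name): name is "side" or "top" or "wrist"; returns (picture, depth): 384x512x3 uint8, red, green, blue; 384x512 float32, m along the optical axis (not along the pixel's ray), 0 where there is no reading.
- vision.camera_model(name): a dict with "K" (3x3 intrinsics, pixels), "cam_to_world" (4x4, takes a point from camera to world coordinates); the wrist camera has in their place "hand_eye" (4x4, takes a point from camera to tool coordinates, whose origin is the TCP and whose axes are the flange's). Camera axes: x right, y up, looking along -z (the intrinsics and any distortion apply to the point x, -y, -z); pixel columns grow to the right and rows downward; lengths in m; the calibration is good to about 2 mm. The wrist camera is an equidistant fisheye: a pixel r from the principal point sees the ray r / f radians off the axis. A picture is of the moment at which its call begins: read the wrist's pose just before it. camera_model takes no time and is no camera call.
- close_job(): hands the job in; it is judged then, once.
The state is a dict: "t": time; "joint_pos": joint angles; "joint_vel": joint speeds; "tau": joint torques, N m; "tcp_pos": TCP position; "tcp_rot": TCP orientation; "force": force on the tool from outside, world axes, zero at the start; "torque": the same for the moment, N m; "opening": finger opening in m; "grasp_force": force on a finger pad.
Only numpy, scipy, OpenCV 4.12 (cv2) and the standard library are available. Lean on these libraries where they do the work, as an engineer would, in place of code of your own. Each camera call takes 0.05 s, during which the arm holds its last target. There are 200 camera calls.

TASK

Switch the driver unit off with its toggle lever, then lift the top plate off its two guide pins and lay it flat, right way up, in the middle of the rubber pad. Drape every copper saddle astride the copper bar, legs hanging down either side, then lower the top plate, kept level, back over both guide pins until it sits fully home on the end blocks, and only then switch the driver on again, leaving the other things on the bench where they are.

Things in the scene. Friction and masses are not known exactly. Their poses are not given: they have to be found in the camera images.
- fixture: Fixed clamp fixture: black base 90 x 310 x 8 mm, at each end a copper end block (64 x 30 mm, flat top 96 mm above the bench) carrying an upright steel guide pin. Between the blocks, 232 mm apart, runs a horizontal copper bar 36 mm wide, flat top 56 mm above the bench, top edges bevelled 8 mm, underside at 20 mm. Origin at the centre of the underside; y along bar and line of pins, x across, z up.
- pin_left (a point): Tip of the guide pin at the fixture's +y end, 131 mm from its centre. Each pin is 12 mm in diameter, stands 36 mm above the end block's top, and tapers to 5 mm over its last 12 mm.
- pin_right (a point): Tip of the other guide pin, at the fixture's -y end.
- bar_mid (a point): Middle of the flat, 20 mm wide top of the copper bar (56 mm above the bench).
- plate: Loose aluminium top plate 70 x 292 x 8 mm, 0.45 kg, with a 15 mm through hole 131 mm either side of centre along its length. At the centre of its top a black grip bar 18 mm wide (x), 70 mm long (y), from 8 to 42 mm above the underside. Origin at the centre of the underside; y lengthwise, z up. Goes on either way round. Starts fully home on the pins.
- pad: Fixed dark rubber pad lying on the bench, 100 x 300 x 6 mm, for laying the plate on. Origin at the centre of its underside, y along its length.
- switch (a joint): Toggle lever on top of the white driver unit, rad: 0 = OFF (leaning to the robot's right, -y), 1 = ON (leaning to the robot's left, +y), upright at 0.5. It starts at or near ON, and stays where it is left (light friction).
- switch_tip (a point): Centre of the 26 mm ball at the free upper end of the toggle lever, 80 mm from the lever's pivot, which is 57 mm above the bench over the driver unit's centre; the arm is 10 mm thick. Pushed sideways with about 1 N it moves.
- driver: The fixed white driver unit, a box 90 x 120 x 35 mm beyond the fixture with the toggle lever on top. Origin at the centre of its underside. The lever swings in the box's x-z plane: towards box +x for ON (about the robot's left), -x for OFF.
- saddle1: Loose copper saddle, an inverted U, 0.4 kg (2 to 4 alike are present, None if absent), standing on its legs: legs 9 mm thick, 34 mm high, 42 mm apart (x); web 60 x 50 x 8 mm above; on it a gripping fin 14 mm thick (x), 50 mm long (y), 42 to 70 mm above the feet. Origin midway between the feet, y along the channel, z up. Draped, its web rests on the bar and its origin is 22 mm above the bench.
- saddle2: Another copper saddle, the same as saddle1 (None if absent).
- saddle3: Another copper saddle, the same as saddle1 (None if absent).
- saddle4: Another copper saddle, the same as saddle1 (None if absent).
- post_a: Bystander: black optics post, 75 mm tall. Origin at its underside or its middle.
- post_b: Bystander: black optics post, 85 mm tall. Origin at its underside or its middle.
- driver_tool: Bystander: screwdriver lying down, 170 mm. Origin at its underside or its middle.
- lens_tube: Bystander: short black lens tube, 40 mm tall and wide, standing among the saddles. Origin at its underside or its middle.
Not all that is in view belongs to the job. What is shaped like the driver but purple is not meant.

How it is judged:
By the outcome, as a careful person would: the job done as asked, in the order asked, and still so for the second after the job is handed in, with the robot touching nothing.
Of saddle1, saddle2, saddle3, saddle4 only 2 to 4 are there at a start; the rules pass over those that are not, and their reading is None.
At some moment in a run one of saddle1, saddle2, saddle3, saddle4 may be knocked a few centimetres aside while the robot is not near it.
It also fails if it takes over 210 s, if anything falls off the work surface, if the arm or the gripper's body presses on something with over 40 N, if the wrist force passes 120 N, or if a joint passes its speed limit or range.

## Working session

There is one attempt and no reset: what is moved stays moved. The work goes in short steps, Python scripts to look and compute and a tool call to move; the robot and the scene stay as the last step left them, time stands still between calls to the robot, and variables do not carry over. Pictures are saved under pics/ and viewed, at most 14 in all, crops included, and the job is handed in when it is done.

Besides the shell and the picture viewer there is one more tool, called by a JSON object that holds its "fn" and its "kwargs", one argument or row to a line. carry_out: Moves the arm, as the interface text tells. Shift numbers are shares of 10 cm and turn numbers shares of 0.5 rad, none past 1 either way. Its arguments: {"type":"object","properties":{"commands":{"type":"array","items":{"type":"object","properties":{"linear":{"type":"array","items":{"type":"number","minimum":-1,"maximum":1}},"twist":{"type":"array","items":{"type":"number","minimum":-1,"maximum":1}}}}},"fingers":{"type":"number"},"newtons":{"type":"number"}},"required":["commands"]}

```bash
mkdir -p pics; ls; cat > h.py <<'E'
import numpy as np,cv2
from workcell import telemetry,vision
from scipy.spatial.transform import Rotation as R
def grab(n,f):
    p,d=vision.grab_frame(n); cv2.imwrite('pics/'+f+'.png',p[:,:,::-1]); np.save('pics/'+f+'.npy',d); return p,d
def pts(n,d):
    m=vision.camera_model(n);K=np.array(m['K']);T=np.array(m['cam_to_world'])
    v,u=np.mgrid[:d.shape[0],:d.shape[1]]
    P=np.stack([(u-K[0,2])/K[0,0]*d,-(v-K[1,2])/K[1,1]*d,-d],-1)
    return P@T[:3,:3].T+T[:3,3]
E
python3 - <<'E'
from h import *
print(telemetry.observe())
for n in('top','side'):
    print({k:np.round(v,4).tolist() if not isinstance(v,str) else v for k,v in vision.camera_model(n).items()})
    p,d=grab(n,n+'0')
a=cv2.imread('pics/top0.png');b=cv2.imread('pics/side0.png')
print(vision.camera_model('wrist'))
E
```

```text
pics
{'t': 0.0, 'joint_pos': array([ 5.98952027e+01,  1.79917385e+01,  2.57659934e+00,  7.46916377e+01,
       -4.90886083e-04,  8.20024913e+01]), 'joint_vel': array([-0.05401824, -0.01884355, -0.04461528, -0.02982276,  0.01428482,
       -0.00070918]), 'tau': array([-9.10788840e-04, -4.80628467e+01,  2.98533136e+01,  1.92803540e-02,
       -1.92698412e-04, -8.18540968e-06]), 'tcp_pos': array([0.21613436, 0.53226925, 0.23039692]), 'tcp_rot': array([-1.79894193e+02, -1.43697575e-02,  1.57892699e+02]), 'force': array([ 0.2950189 , -0.32859875, -0.3659462 ]), 'torque': array([ 0.00648332,  0.00548837, -0.06259348]), 'grasp_force': 0.0, 'opening': 0.08533745806716604}
{'K': [[388.1576, 0.0, 265.0892], [0.0, 388.1576, 185.1635], [0.0, 0.0, 1.0]], 'cam_to_world': [[-0.0246, 0.986, -0.1648, 0.3], [-0.9997, -0.0231, 0.0108, -0.0528], [0.0068, 0.165, 0.9863, 1.0545], [0.0, 0.0, 0.0, 1.0]]}
{'K': [[393.8119, 0.0, 260.7872], [0.0, 393.8119, 190.5381], [0.0, 0.0, 1.0]], 'cam_to_world': [[0.9933, 0.0769, -0.0864, 0.3642], [-0.1142, 0.5328, -0.8385, -1.0347], [-0.0184, 0.8428, 0.538, 0.7265], [0.0, 0.0, 0.0, 1.0]]}
{'K': array([[297.31863964,   0.        , 257.85466372],
       [  0.        , 297.31863964, 192.44145984],
       [  0.        ,   0.        ,   1.        ]]), 'hand_eye': array([[ 1.40151185e-03,  9.54908716e-01,  2.96896243e-01,
         7.68450247e-02],
       [ 9.99998949e-01, -1.22811604e-03, -7.70544165e-04,
         7.35638171e-04],
       [-3.71176303e-04,  2.96897011e-01, -9.54909434e-01,
        -1.43070060e-01],
       [ 0.00000000e+00,  0.00000000e+00,  0.00000000e+00,
         1.00000000e+00]])}
```

View pics/top0.png

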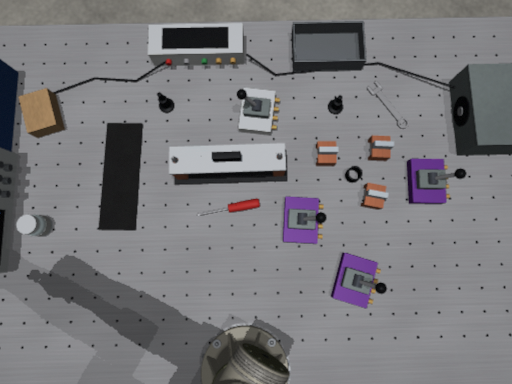

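View pics/side0.png

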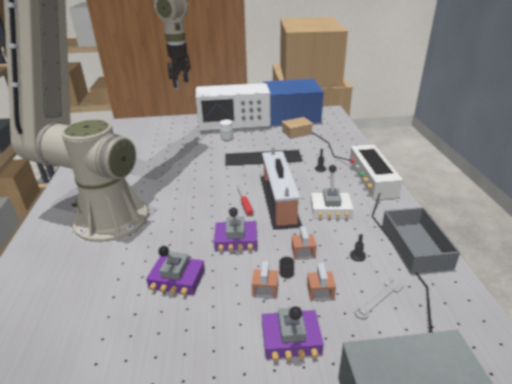

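Top view: true driver is white at (257,110) with its ball at (241,94), leaning left = ON. The purple lookalikes are at (302,219), (355,280) and (428,180). Saddles are at (327,152), (381,147) and (375,195), with the lens tube at (354,174). Plate is at (228,158) with its grip at (226,156), and the pad at (121,176). I'll measure and check a close crop.

```bash
cat >> h.py <<'E'
def rect(P,mask):
    "minAreaRect of world xy (mm): centre, long side, short side, long-axis angle deg"
    q=P[mask][:,:2]*1000
    (c,s,a)=cv2.minAreaRect(q.astype(np.float32))
    if s[0]<s[1]: s=s[::-1];a+=90
    return np.round(c,1),np.round(s,1),round((a+90)%180-90,1),int(mask.sum())
def box(P,x0,x1,y0,y1,z0,z1):
    x,y,z=P[...,0],P[...,1],P[...,2]
    return (x>x0)&(x<x1)&(y>y0)&(y<y1)&(z>z0)&(z<z1)
E
python3 - <<'E'
from h import *
d=np.load('pics/top0.npy');P=pts('top',d);im=cv2.imread('pics/top0.png')
for n,(u,v) in dict(plate=(200,158),grip=(226,156),drv=(270,120),ball=(241,94),s1=(327,149),s2=(382,143),s3=(377,193),lens=(354,174),pad=(121,176),bench=(200,240),bench2=(330,120),pA=(166,104),pB=(337,105)).items(): print(n,np.round(P[v,u]*1000,1))
# tops of the saddles fins
z=P[...,2]
for n,(u,v) in dict(s1=(327,149),s2=(382,143),s3=(377,193)).items():
    c=P[v,u]
    m=box(P,c[0]-.06,c[0]+.06,c[1]-.06,c[1]+.06,.058,.085); print(n,'fin',rect(P,m),np.median(z[m]))
    m=box(P,c[0]-.06,c[0]+.06,c[1]-.06,c[1]+.06,.034,.085); print(n,'all',rect(P,m))
c=P[158,200]
m=box(P,.3,.7,-.2,.3,.097,.112)&(np.arange(512)[None]<295)&(np.arange(512)[None]>160)&(np.arange(384)[:,None]>138); print('plate',rect(P,m),np.median(z[m]))
m=box(P,.3,.7,-.2,.3,.125,.155)&(np.arange(512)[None]<295)&(np.arange(512)[None]>160)&(np.arange(384)[:,None]>138); print('gr+pins',int(m.sum()));
nl,l,st,ce=cv2.connectedComponentsWithStats(m.astype(np.uint8))
for i in range(1,nl): print(st[i],np.round(ce[i]),P[l==i].mean(0).round(4), rect(P,l==i)[2])
g=cv2.cvtColor(im,cv2.COLOR_BGR2GRAY)
pm=(g<45)&box(P,.2,.75,.15,.45,-.01,.02);pm[:,:95]=0;pm[:,148:]=0;pm[:118]=0;pm[235:]=0
print('pad',rect(P,cv2.morphologyEx(pm.astype(np.uint8),cv2.MORPH_OPEN,np.ones((7,7)))>0))
m=box(P,.5,.8,-.15,.05,.028,.042);m[:,:235]=0;m[:,285:]=0;m[:85]=0;m[136:]=0; print('drv',rect(P,m))
m=box(P,.5,.85,-.15,.1,.1,.16);m[:,:230]=0;m[:,260:]=0;m[:80]=0;m[110:]=0; print('ball',m.sum(),P[m].mean(0),P[m].max(0))
cv2.imwrite('pics/crop0.png',cv2.resize(im[80:240,95:415],(800,400),interpolation=cv2.INTER_CUBIC))
E
```

```text
plate [531.8  98.5 103.4]
grip [527.2  30.2 137.1]
drv [651.6 -81.9  33.1]
ball [684.3  -8.5 138.9]
s1 [ 557.1 -228.2   67.8]
s2 [ 568.8 -372.3   72.3]
s3 [ 437.2 -350.1   70.8]
lens [ 501.4 -311.     1.9]
pad [510.  330.4   5.4]
bench [331.  114.8  -3.6]
bench2 [ 660.1 -253.5   -2.6]
pA [703.3 203.4  34.9]
pB [ 686.8 -266.2   43.6]
s1 fin (array([ 555.6, -232.5]), array([50.8, 14.4]), 87.8, 120) 0.0685516939977322
s1 all (array([ 544.5, -248.1]), array([84.1, 82.4]), 85.0, 440)
s2 fin (array([ 568.3, -378.8]), array([50.1, 15. ]), 87.4, 129) 0.06920009458429088
s2 all (array([ 547.8, -368.7]), array([117.4,  67.4]), -27.1, 444)
s3 fin (array([ 435.6, -353.5]), array([50. , 14.5]), 77.4, 126) 0.06931530032404676
s3 all (array([ 448.3, -334.3]), array([113.3,  70.9]), 58.7, 497)
plate (array([529.6,  29.4]), array([290.6,  71.4]), -89.2, 2858) 0.10318653322886467
gr+pins 254
[212 152  29   9 237] [226. 156.] [0.5283 0.0306 0.1361] 88.9
[279 153   3   3   8] [280. 154.] [ 0.5303 -0.1009  0.1312] -1.8
[172 157   4   3   9] [173. 158.] [0.5267 0.1599 0.1294] 80.9
pad (array([512.6, 331.5]), array([294.7,  99.6]), -1.6, 3689)
drv (array([683. , -47.4]), array([122.7,  91.1]), -9.3, 835)
ball 102 [ 0.68533397 -0.01205012  0.12986381] [0.70015315 0.00208987 0.14114948]
```

View pics/crop0.png

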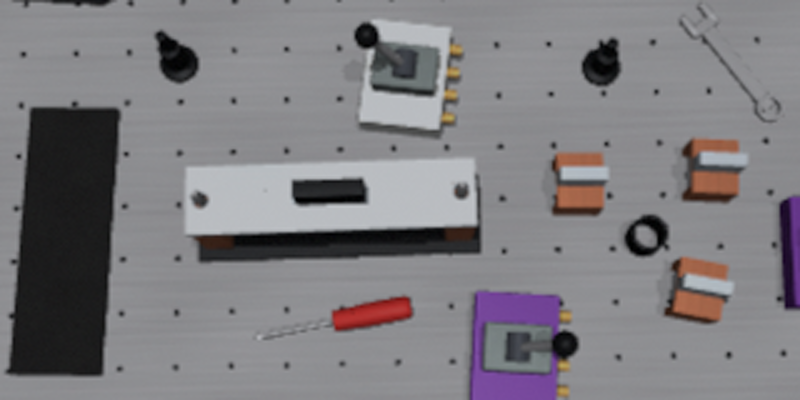

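White box at crop (405,75), real pixel about (257,110), is the driver. Its lever leans to +y (ON), and the three saddles, plate and pad are confirmed. First I turn the tool to the fixture yaw.

{"fn": "carry_out", "kwargs": {
  "commands": [
    {"linear": [0,0,0],"twist": [0,0,0.2]},
    {"linear": [0,0,0],"twist": [0,0,0.4]},
    {"linear": [0,0,0],"twist": [0,0,0.6]},
    {"linear": [0,0,0],"twist": [0,0,0.8]},
    {"linear": [0,0,0],"twist": [0,0,1]}
  ],
  "fingers": 0
}}

```text
t: 0.52
tcp_pos: [0.2162, 0.5325, 0.2308]
tcp_rot: [-179.9, 0.0, 129.0]
force: [1.5, -0.5, 0.2]
opening: 0.0258
grasp_force: 0.0
```

{"fn": "carry_out", "kwargs": {
  "commands": [
    {"linear": [0,0,0],"twist": [0,0,0.2]},
    {"linear": [0,0,0],"twist": [0,0,0.4]},
    {"linear": [0,0,0],"twist": [0,0,0.6]},
    {"linear": [0,0,0],"twist": [0,0,0.8]},
    {"linear": [0,0,0],"twist": [0,0,1]}
  ]
}}

```text
t: 0.93
tcp_pos: [0.2162, 0.5325, 0.2308]
tcp_rot: [-180.0, 0.0, 100.3]
force: [0.8, 0.1, 0.3]
opening: 0.0001
grasp_force: 0.0
```

{"fn": "carry_out", "kwargs": {
  "commands": [
    {"linear": [0,0,0],"twist": [0,0,0.2]},
    {"linear": [0,0,0],"twist": [0,0,0.342]},
    {"linear": [0,0,0],"twist": [0,0,0.342]},
    {"linear": [0,0,0],"twist": [0,0,0.342]},
    {"linear": [0,0,0],"twist": [0,0,0.342]}
  ]
}}

```text
t: 1.35
tcp_pos: [0.2163, 0.5326, 0.231]
tcp_rot: [-180.0, 0.0, 90.9]
force: [-0.0, 0.2, -0.4]
opening: -0.0001
grasp_force: 0.0
```

{"fn": "carry_out", "kwargs": {
  "commands": [
    {"linear": [-0.2,0.2,0],"twist": [0,0,0]},
    {"linear": [-0.4,0.4,0],"twist": [0,0,0]},
    {"linear": [-0.6,0.6,0],"twist": [0,0,0]},
    {"linear": [-0.8,0.8,0],"twist": [0,0,0]},
    {"linear": [-1,1,0],"twist": [0,0,0]}
  ]
}}

```text
t: 1.77
tcp_pos: [0.3184, 0.4332, 0.2313]
tcp_rot: [180.0, -0.0, 90.9]
force: [0.3, 0.3, 0.5]
opening: -0.0001
grasp_force: 0.0
```

{"fn": "carry_out", "kwargs": {
  "commands": [
    {"linear": [-0.2,0.2,0],"twist": [0,0,0]},
    {"linear": [-0.4,0.4,0],"twist": [0,0,0]},
    {"linear": [-0.6,0.6,0],"twist": [0,0,0]},
    {"linear": [-0.8,0.8,0],"twist": [0,0,0]},
    {"linear": [-1,1,0],"twist": [0,0,0]}
  ]
}}

```text
t: 2.18
tcp_pos: [0.42, 0.3345, 0.2314]
tcp_rot: [180.0, -0.0, 90.9]
force: [-0.1, -0.1, 0.2]
opening: -0.0002
grasp_force: 0.0
```

{"fn": "carry_out", "kwargs": {
  "commands": [
    {"linear": [-0.2,0.2,0],"twist": [0,0,0]},
    {"linear": [-0.4,0.4,0],"twist": [0,0,0]},
    {"linear": [-0.6,0.6,0],"twist": [0,0,0]},
    {"linear": [-0.8,0.8,0],"twist": [0,0,0]},
    {"linear": [-1,1,0],"twist": [0,0,0]}
  ]
}}

```text
t: 2.6
tcp_pos: [0.5214, 0.2359, 0.2313]
tcp_rot: [-180.0, -0.0, 90.9]
force: [0.3, -0.1, 0.6]
opening: -0.0002
grasp_force: 0.0
```

{"fn": "carry_out", "kwargs": {
  "commands": [
    {"linear": [-0.2,0.2,0],"twist": [0,0,0]},
    {"linear": [-0.4,0.4,0],"twist": [0,0,0]},
    {"linear": [-0.6,0.6,0],"twist": [0,0,0]},
    {"linear": [-0.8,0.8,0],"twist": [0,0,0]},
    {"linear": [-1,1,0],"twist": [0,0,0]}
  ]
}}

```text
t: 3.02
tcp_pos: [0.6228, 0.1372, 0.2312]
tcp_rot: [-180.0, -0.0, 90.9]
force: [0.6, 0.7, -0.2]
opening: -0.0001
grasp_force: 0.0
```

{"fn": "carry_out", "kwargs": {
  "commands": [
    {"linear": [-0.2,0.13,0],"twist": [0,0,0]},
    {"linear": [-0.4,0.26,0],"twist": [0,0,0]},
    {"linear": [-0.6,0.39,0],"twist": [0,0,0]},
    {"linear": [-0.8,0.52,0],"twist": [0,0,0]},
    {"linear": [-1,0.64,0],"twist": [0,0,0]}
  ]
}}

```text
t: 3.43
tcp_pos: [0.688, 0.0382, 0.231]
tcp_rot: [-180.0, -0.0, 90.9]
force: [0.3, -0.3, -0.4]
opening: -0.0002
grasp_force: 0.0
```

{"fn": "carry_out", "kwargs": {
  "commands": [
    {"linear": [0,0,0.25],"twist": [0,0,0]},
    {"linear": [0,0,0.5],"twist": [0,0,0]},
    {"linear": [0,0,0.75],"twist": [0,0,0]},
    {"linear": [0,0,1],"twist": [0,0,0]},
    {"linear": [0,0,1],"twist": [0,0,0]}
  ]
}}

```text
t: 3.85
tcp_pos: [0.6838, 0.0393, 0.125]
tcp_rot: [-179.4, -0.0, 90.9]
force: [-1.1, -0.7, -0.4]
opening: -0.0002
grasp_force: 0.0
```

{"fn": "carry_out", "kwargs": {
  "commands": [
    {"linear": [0,0,0.15],"twist": [0,0,0]},
    {"linear": [-0.1,0,0.15],"twist": [0,0,0]},
    {"linear": [-0.2,0,0.15],"twist": [0,0,0]},
    {"linear": [-0.3,0,0.15],"twist": [0,0,0]},
    {"linear": [-0.4,0,0.15],"twist": [0,0,0]}
  ]
}}

```text
t: 4.27
tcp_pos: [0.6889, -0.0018, 0.1183]
tcp_rot: [179.8, -0.0, 90.8]
force: [-0.2, 0.5, 1.4]
opening: 0.0001
grasp_force: 0.8
```

{"fn": "carry_out", "kwargs": {
  "commands": [
    {"linear": [-0.1,-0.01,0],"twist": [0,0,0]},
    {"linear": [-0.2,-0.03,0],"twist": [0,0,0]},
    {"linear": [-0.3,-0.05,0],"twist": [0,0,0]},
    {"linear": [-0.4,-0.07,0],"twist": [0,0,0]},
    {"linear": [-0.45,-0.08,0],"twist": [0,0,0]}
  ]
}}

```text
t: 4.68
tcp_pos: [0.6801, -0.0477, 0.1162]
tcp_rot: [-180.0, 0.0, 90.7]
force: [-0.2, 1.0, -1.3]
opening: -0.0001
grasp_force: 0.4
```

{"fn": "carry_out", "kwargs": {
  "commands": [
    {"linear": [-0.05,-0.01,0],"twist": [0,0,0]},
    {"linear": [-0.1,-0.01,0],"twist": [0,0,0]},
    {"linear": [-0.13,-0.01,0],"twist": [0,0,0]},
    {"linear": [-0.15,-0.01,0],"twist": [0,0,0]},
    {"linear": [-0.15,-0.01,0],"twist": [0,0,0]}
  ]
}}

```text
t: 5.1
tcp_pos: [0.6793, -0.0593, 0.116]
tcp_rot: [-179.9, -0.2, 90.9]
force: [-1.3, 4.9, -0.7]
opening: 0.0001
grasp_force: 2.3
```

{"fn": "carry_out", "kwargs": {
  "commands": [
    {"linear": [0.3,0,0],"twist": [0,0,0]},
    {"linear": [0.5,0,-0.3],"twist": [0,0,0]},
    {"linear": [0.6,-0.3,-0.6],"twist": [0,0,0]},
    {"linear": [0.7,-0.6,-0.8],"twist": [0,0,0]},
    {"linear": [0.8,-1,-1],"twist": [0,0,0]}
  ],
  "fingers": 0.6
}}

```text
t: 5.52
tcp_pos: [0.5829, 0.0176, 0.2159]
tcp_rot: [179.9, 0.0, 90.9]
force: [0.3, 0.3, 1.4]
opening: 0.0513
grasp_force: 0.0
```

```bash
python3 - <<'E'
from h import *
p,d=grab('side','side1')
cv2.imwrite('pics/s1c.png',cv2.resize(p[140:300,230:400,::-1],None,fx=3,fy=3))
P=pts('side',d)
m=box(P,.6,.76,-.15,.05,.105,.17);print(m.sum(),P[m].mean(0),P[m].min(0),P[m].max(0))
p,d=grab('top','top1');P=pts('top',d)
m=box(P,.6,.76,-.15,.05,.105,.16);print(m.sum(),P[m].mean(0),P[m].min(0),P[m].max(0))
E
```

```text
69 [ 0.67834268 -0.08912879  0.13140249] [ 0.66753277 -0.09843627  0.10526593] [ 0.69202718 -0.07388105  0.14186581]
91 [ 0.67507038 -0.08354494  0.13283614] [ 0.66439083 -0.09608732  0.10535553] [ 0.68863101 -0.06835981  0.14261546]
```

View pics/s1c.png

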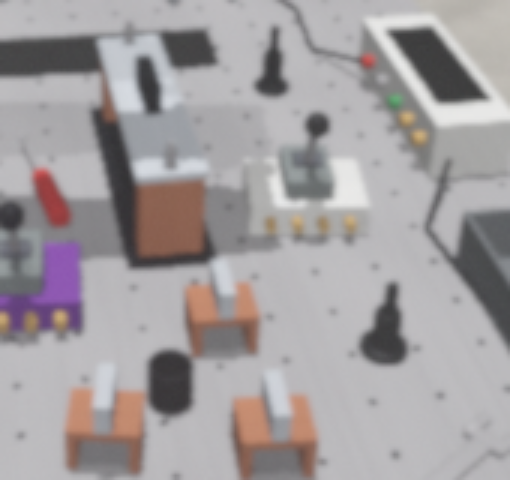

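Side crop: the ball at (318,125) now leans toward the viewer (-y), against its stop (about 5 N at the end), so the switch is OFF. Next is the plate grip.

{"fn": "carry_out", "kwargs": {
  "commands": [
    {"linear": [0.05,-0.2,0],"twist": [0,0,0]},
    {"linear": [0.1,-0.4,0],"twist": [0,0,0]},
    {"linear": [0.13,-0.54,0],"twist": [0,0,0]},
    {"linear": [0.13,-0.54,0.1],"twist": [0,0,0]},
    {"linear": [0.13,-0.54,0.3],"twist": [0,0,0]}
  ]
}}

```text
t: 6.03
tcp_pos: [0.5302, 0.029, 0.1864]
tcp_rot: [179.6, 0.1, 90.8]
force: [0.9, -0.6, 0.5]
opening: 0.0512
grasp_force: 0.0
```

{"fn": "carry_out", "kwargs": {
  "commands": [
    {"linear": [0,0,0.2],"twist": [0,0,0]},
    {"linear": [0,0,0.4],"twist": [0,0,0]},
    {"linear": [0,0,0.55],"twist": [0,0,0]},
    {"linear": [0,0,0.65],"twist": [0,0,0]},
    {"linear": [0,0,0.68],"twist": [0,0,0]}
  ]
}}

```text
t: 6.45
tcp_pos: [0.5275, 0.0291, 0.1141]
tcp_rot: [-179.8, -0.0, 90.8]
force: [-0.4, -0.1, -0.4]
opening: 0.0509
grasp_force: 0.0
```

{"fn": "carry_out", "kwargs": {
  "commands": [
    {"linear": [0,0,0],"twist": [0,0,0]},
    {"linear": [0,0,0],"twist": [0,0,0]},
    {"linear": [0,0,0],"twist": [0,0,0]},
    {"linear": [0,0,0],"twist": [0,0,0]},
    {"linear": [0,0,0],"twist": [0,0,0]}
  ],
  "fingers": 0,
  "newtons": 25
}}

```text
t: 6.87
tcp_pos: [0.5298, 0.029, 0.1177]
tcp_rot: [179.8, 0.0, 90.8]
force: [3.4, -0.5, 0.5]
opening: 0.0171
grasp_force: 31.0
```

{"fn": "carry_out", "kwargs": {
  "commands": [
    {"linear": [0,0,0],"twist": [0,0,0]},
    {"linear": [0,0,0],"twist": [0,0,0]},
    {"linear": [0,0,0],"twist": [0,0,0]},
    {"linear": [0,0,0],"twist": [0,0,0]},
    {"linear": [0,0,0],"twist": [0,0,0]}
  ]
}}

```text
t: 7.28
tcp_pos: [0.5298, 0.029, 0.1177]
tcp_rot: [179.8, 0.0, 90.8]
force: [6.0, -0.2, 4.8]
opening: 0.0173
grasp_force: 31.5
```

```bash
python3 - <<'E'
from h import *
print(telemetry.observe())
p,d=grab('wrist','w1')
E
```

```text
{'t': 7.2833, 'joint_pos': array([-5.54120210e+00,  1.64803150e+01, -1.58479807e+01,  5.74480301e+01,
        8.51943605e-03,  8.36584361e+01]), 'joint_vel': array([-0.05091506, -0.00262736,  0.02349114,  0.13598891, -0.0867295 ,
       -0.07461354]), 'tau': array([  0.30817442, -41.49546862,  22.76430488,   2.17806548,
        -0.08677313,  -0.04371896]), 'tcp_pos': array([0.52984891, 0.02901721, 0.11769564]), 'tcp_rot': array([1.79776753e+02, 1.62387058e-02, 9.08003468e+01]), 'force': array([ 5.98776259, -0.24658302,  4.77014968]), 'torque': array([-0.03711241, -1.02608157, -0.10923195]), 'grasp_force': 31.461749374866486, 'opening': 0.017324773991609074}
```

View pics/w1.png

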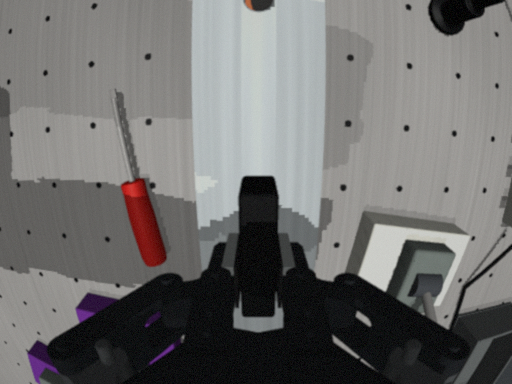

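Wrist view: the fingers hold the grip bar at (258,250), plate undisturbed. Lifting straight up.

{"fn": "carry_out", "kwargs": {
  "commands": [
    {"linear": [0,0,0],"twist": [0,0,0]},
    {"linear": [0,0,0],"twist": [0,0,0]},
    {"linear": [0,0,-0.1],"twist": [0,0,0]},
    {"linear": [0,0,-0.2],"twist": [0,0,0]},
    {"linear": [0,0,-0.3],"twist": [0,0,0]}
  ],
  "newtons": 70
}}

```text
t: 7.75
tcp_pos: [0.5284, 0.0291, 0.1458]
tcp_rot: [-180.0, -0.0, 90.8]
force: [1.7, -0.1, -4.4]
opening: 0.0164
grasp_force: 70.4
```

{"fn": "carry_out", "kwargs": {
  "commands": [
    {"linear": [0,0,-0.15],"twist": [0,0,0]},
    {"linear": [0,0,-0.3],"twist": [0,0,0]},
    {"linear": [0,0,-0.5],"twist": [0,0,0]},
    {"linear": [0,0,-0.7],"twist": [0,0,0]},
    {"linear": [0,0,-1],"twist": [0,0,0]}
  ]
}}

```text
t: 8.17
tcp_pos: [0.5244, 0.0295, 0.2437]
tcp_rot: [-179.4, -0.1, 90.8]
force: [0.6, 0.3, -3.9]
opening: 0.0161
grasp_force: 70.3
```

{"fn": "carry_out", "kwargs": {
  "commands": [
    {"linear": [0.2,0,0],"twist": [0,0,-0.1]},
    {"linear": [0.4,0,0],"twist": [0,0,-0.3]},
    {"linear": [0.6,0,0],"twist": [0,0,-0.5]},
    {"linear": [0.8,0,0],"twist": [0,0,-0.7]},
    {"linear": [1,0,0],"twist": [0,0,-0.9]}
  ]
}}

```text
t: 8.58
tcp_pos: [0.5242, 0.1298, 0.2446]
tcp_rot: [-179.7, -0.1, 116.9]
force: [-0.3, -0.2, -4.4]
opening: 0.0162
grasp_force: 70.5
```

{"fn": "carry_out", "kwargs": {
  "commands": [
    {"linear": [0,0,0],"twist": [0,0,-0.2]},
    {"linear": [0,0,0],"twist": [0,0,-0.4]},
    {"linear": [0,0,0],"twist": [0,0,-0.6]},
    {"linear": [0,0,0],"twist": [0,0,-0.8]},
    {"linear": [0,0,0],"twist": [0,0,-1]}
  ]
}}

```text
t: 9.0
tcp_pos: [0.5242, 0.1291, 0.2445]
tcp_rot: [-179.8, -0.3, 145.5]
force: [-0.2, 0.0, -4.1]
opening: 0.0163
grasp_force: 70.5
```

{"fn": "carry_out", "kwargs": {
  "commands": [
    {"linear": [0,0,0],"twist": [0,0,-0.2]},
    {"linear": [0,0,0],"twist": [0,0,-0.4]},
    {"linear": [0,0,0],"twist": [0,0,-0.6]},
    {"linear": [0,0,0],"twist": [0,0,-0.8]},
    {"linear": [0,0,0],"twist": [0,0,-1]}
  ]
}}

```text
t: 9.42
tcp_pos: [0.5242, 0.1289, 0.2445]
tcp_rot: [-179.9, -0.4, 174.2]
force: [0.3, -0.8, -4.7]
opening: 0.0165
grasp_force: 70.5
```

```bash
python3 - <<'E'
from h import *
o=telemetry.observe();print(o['tcp_pos'],o['tcp_rot'],o['force'],o['opening'],o['grasp_force'])
p,d=grab('top','top2');P=pts('top',d)
m=box(P,.3,.75,.0,.45,.17,.26)
print(P[box(P,.3,.6,-.2,.17,.09,.14)].shape)
nl,l,st,ce=cv2.connectedComponentsWithStats(m.astype(np.uint8))
for i in range(1,nl):
    if st[i,4]>20: print(st[i],rect(P,l==i),np.median(P[l==i][:,2]))
# fixture pins, blocks, bar
m=box(P,.45,.6,-.16,.2,.085,.1)
nl,l,st,ce=cv2.connectedComponentsWithStats(m.astype(np.uint8))
for i in range(1,nl):
    if st[i,4]>20: print('blk',st[i],rect(P,l==i))
m=box(P,.45,.6,-.1,.16,.048,.062);print('bar',rect(P,m))
E
```

```text
[0.52421896 0.12894751 0.24448401] [-179.92527565   -0.35790927  174.17391923] [ 0.34850622 -0.81668396 -4.73122157] 0.01647350239240787 70.546213388443
(386, 3)
[ 168   87   33   45 1042] (array([614.6, 117.5]), array([102.2,  70.6]), -5.6, 1042) 0.2290678217977809
[ 153  146   42   73 2127] (array([453.4, 134.7]), array([158. ,  71.1]), -5.9, 2127) 0.230381649593149
blk [273 146  13  25 273] (array([ 529.8, -100.9]), array([63. , 29.6]), 1.0, 273)
bar (array([527.9,  13.7]), array([227.1,  46.8]), 87.0, 994)
```

View pics/top2.png

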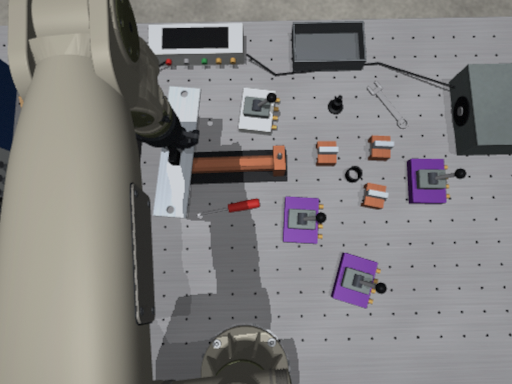

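Top view: plate held clear over (178,150), bar bared at (235,163), driver lever leaning right (OFF). Carrying the plate on to the pad.

{"fn": "carry_out", "kwargs": {
  "commands": [
    {"linear": [0.03,0.2,0],"twist": [0,0,0]},
    {"linear": [0.06,0.4,0],"twist": [0,0,0]},
    {"linear": [0.1,0.6,0],"twist": [0,0,0]},
    {"linear": [0.13,0.8,0],"twist": [0,0,0]},
    {"linear": [0.16,1,0],"twist": [0,0,0]}
  ]
}}

```text
t: 9.88
tcp_pos: [0.5194, 0.2306, 0.2449]
tcp_rot: [-179.9, -0.3, 173.7]
force: [0.7, -0.0, -4.3]
opening: 0.0167
grasp_force: 70.6
```

{"fn": "carry_out", "kwargs": {
  "commands": [
    {"linear": [0.03,0.2,0],"twist": [0,0,-0.03]},
    {"linear": [0.06,0.4,0],"twist": [0,0,-0.06]},
    {"linear": [0.1,0.6,0],"twist": [0,0,-0.1]},
    {"linear": [0.13,0.8,0],"twist": [0,0,-0.13]},
    {"linear": [0.16,1,0],"twist": [0,0,-0.147]}
  ]
}}

```text
t: 10.3
tcp_pos: [0.5143, 0.3316, 0.2447]
tcp_rot: [-179.9, -0.3, 178.0]
force: [0.2, 0.1, -5.2]
opening: 0.0165
grasp_force: 70.7
```

{"fn": "carry_out", "kwargs": {
  "commands": [
    {"linear": [0,0,0.2],"twist": [0,0,0]},
    {"linear": [0,0,0.4],"twist": [0,0,0]},
    {"linear": [0,0,0.6],"twist": [0,0,0]},
    {"linear": [0,0,0.8],"twist": [0,0,0]},
    {"linear": [0,0,1],"twist": [0,0,0]}
  ]
}}

```text
t: 10.72
tcp_pos: [0.514, 0.3306, 0.1439]
tcp_rot: [-179.9, -0.3, 178.0]
force: [0.9, 0.2, -3.6]
opening: 0.0161
grasp_force: 70.7
```

{"fn": "carry_out", "kwargs": {
  "commands": [
    {"linear": [0,0,0.2],"twist": [0,0,0]},
    {"linear": [0,0,0.4],"twist": [0,0,0]},
    {"linear": [0,0,0.6],"twist": [0,0,0]},
    {"linear": [0,0,0.8],"twist": [0,0,0]},
    {"linear": [0,0,0.9],"twist": [0,0,0]}
  ]
}}

```text
t: 11.13
tcp_pos: [0.5126, 0.3297, 0.0523]
tcp_rot: [-179.8, -0.4, 178.0]
force: [-0.0, -0.1, -4.0]
opening: 0.0164
grasp_force: 70.6
```

{"fn": "carry_out", "kwargs": {
  "commands": [
    {"linear": [0,0,0],"twist": [0,0,0]},
    {"linear": [0,0,0],"twist": [0,0,0]},
    {"linear": [0,0,0],"twist": [0,0,0]},
    {"linear": [0,0,0],"twist": [0,0,0]},
    {"linear": [0,0,0],"twist": [0,0,0]}
  ]
}}

```text
t: 11.55
tcp_pos: [0.5171, 0.3319, 0.058]
tcp_rot: [179.9, 0.1, 178.1]
force: [-0.9, 0.2, -4.5]
opening: 0.0164
grasp_force: 70.6
```

```bash
python3 - <<'E'
from h import *
o=telemetry.observe();print(o['tcp_pos'],o['tcp_rot'],o['force'],o['opening'],o['grasp_force'])
E
```

```text
[0.51710641 0.33188491 0.05796103] [1.79931608e+02 1.23846641e-01 1.78079223e+02] [-0.94973956  0.18101987 -4.49071314] 0.01644443013424056 70.6157112121582
```

{"fn": "carry_out", "kwargs": {
  "commands": [
    {"linear": [0.03,0,0.07],"twist": [0,0,0]},
    {"linear": [0.03,0,0.14],"twist": [0,0,0]},
    {"linear": [0.03,0,0.2],"twist": [0,0,0]},
    {"linear": [0.03,0,0.24],"twist": [0,0,0]},
    {"linear": [0.03,0,0.26],"twist": [0,0,0]}
  ]
}}

```text
t: 11.97
tcp_pos: [0.5124, 0.3312, 0.0292]
tcp_rot: [-180.0, -0.1, 178.1]
force: [0.1, 0.6, -4.4]
opening: 0.0167
grasp_force: 70.7
```

{"fn": "carry_out", "kwargs": {
  "commands": [
    {"linear": [0,0,0],"twist": [0,0,0]},
    {"linear": [0,0,0.01],"twist": [0,0,0]},
    {"linear": [0,0,0.02],"twist": [0,0,0]},
    {"linear": [0,0,0.03],"twist": [0,0,0]},
    {"linear": [0,0,0.03],"twist": [0,0,0]}
  ]
}}

```text
t: 12.38
tcp_pos: [0.5135, 0.3317, 0.0278]
tcp_rot: [180.0, 0.0, 178.1]
force: [0.4, -0.1, -4.4]
opening: 0.0165
grasp_force: 70.7
```

{"fn": "carry_out", "kwargs": {
  "commands": [
    {"linear": [0,0,0],"twist": [0,0,0]},
    {"linear": [0,0,0],"twist": [0,0,0]},
    {"linear": [0,0,0.01],"twist": [0,0,0]},
    {"linear": [0,0,0.01],"twist": [0,0,0]},
    {"linear": [0,0,0.01],"twist": [0,0,0]}
  ]
}}

```text
t: 12.8
tcp_pos: [0.5135, 0.3317, 0.0277]
tcp_rot: [180.0, 0.1, 178.1]
force: [-2.4, -1.3, 5.1]
opening: 0.0164
grasp_force: 71.9
```

Seated on the pad (force changed from -4.4 to +5 N). Releasing.

{"fn": "carry_out", "kwargs": {
  "commands": [
    {"linear": [0,0,0],"twist": [0,0,0]},
    {"linear": [0,0,0],"twist": [0,0,0]},
    {"linear": [0,0,0],"twist": [0,0,0]},
    {"linear": [0,0,0],"twist": [0,0,0]},
    {"linear": [0,0,0],"twist": [0,0,0]}
  ],
  "fingers": 0.6
}}

```text
t: 13.22
tcp_pos: [0.5133, 0.3316, 0.0264]
tcp_rot: [180.0, 0.0, 178.1]
force: [0.5, 1.0, -0.5]
opening: 0.0514
grasp_force: 0.0
```

{"fn": "carry_out", "kwargs": {
  "commands": [
    {"linear": [0,0,-0.2],"twist": [0,0,0]},
    {"linear": [0,0,-0.4],"twist": [0,0,0]},
    {"linear": [0,0,-0.6],"twist": [0,0,0]},
    {"linear": [0,0,-0.8],"twist": [0,0,0]},
    {"linear": [0,0,-1],"twist": [0,0,0]}
  ]
}}

```text
t: 13.63
tcp_pos: [0.5131, 0.3315, 0.1273]
tcp_rot: [180.0, -0.0, 178.1]
force: [0.3, 1.1, 0.5]
opening: 0.0514
grasp_force: 0.0
```

{"fn": "carry_out", "kwargs": {
  "commands": [
    {"linear": [0,0,-0.2],"twist": [0,0,0.2]},
    {"linear": [0,0,-0.4],"twist": [0,0,0.4]},
    {"linear": [0,0,-0.6],"twist": [0,0,0.6]},
    {"linear": [0,0,-0.8],"twist": [0,0,0.8]},
    {"linear": [0,0,-1],"twist": [0,0,1]}
  ]
}}

```text
t: 14.05
tcp_pos: [0.5131, 0.3315, 0.2274]
tcp_rot: [180.0, -0.0, 149.2]
force: [0.1, -0.2, -0.7]
opening: 0.051
grasp_force: 0.0
```

{"fn": "carry_out", "kwargs": {
  "commands": [
    {"linear": [0,0,0],"twist": [0,0,0.2]},
    {"linear": [0,0,0],"twist": [0,0,0.4]},
    {"linear": [0,0,0],"twist": [0,0,0.6]},
    {"linear": [0,0,0],"twist": [0,0,0.8]},
    {"linear": [0,0,0],"twist": [0,0,1]}
  ]
}}

```text
t: 14.47
tcp_pos: [0.5132, 0.3315, 0.2264]
tcp_rot: [180.0, -0.0, 120.5]
force: [0.2, -0.5, 0.3]
opening: 0.0515
grasp_force: 0.0
```

{"fn": "carry_out", "kwargs": {
  "commands": [
    {"linear": [0,0,0],"twist": [0,0,0.2]},
    {"linear": [0,0,0],"twist": [0,0,0.4]},
    {"linear": [0,0,0],"twist": [0,0,0.6]},
    {"linear": [0,0,0],"twist": [0,0,0.8]},
    {"linear": [0,0,0],"twist": [0,0,1.0]}
  ]
}}

```text
t: 14.88
tcp_pos: [0.5132, 0.3315, 0.2264]
tcp_rot: [-180.0, -0.0, 91.9]
force: [0.3, -0.3, -0.7]
opening: 0.051
grasp_force: 0.0
```

```bash
cat >> h.py <<'E'
def saddles(P):
    "fin tops among the loose saddles"
    m=box(P,.35,.75,-.55,-.14,.06,.08).astype(np.uint8)
    nl,l,st,ce=cv2.connectedComponentsWithStats(m)
    for i in range(1,nl):
        if st[i,4]>50:
            r=rect(P,l==i)
            if r[1][0]<65: print('fin',ce[i].round(),*r)
def st():
    o=telemetry.observe();print(o['t'],o['tcp_pos'].round(4),o['tcp_rot'].round(2),o['force'].round(1),round(o['opening'],4),o['joint_pos'].round(0)); return o
def delta(x,y,z,yaw=None):
    o=telemetry.observe();r=R.from_euler('xyz',o['tcp_rot'],degrees=True)
    w=(r.inv().apply(np.array([x,y,z])-o['tcp_pos'])*10).round(3)
    if yaw is not None:
        print('lin',w,'twist',((r.inv()*R.from_euler('xyz',[180,0,yaw],degrees=True)).as_rotvec()*2).round(3))
    else: print('lin',w)
E
python3 - <<'E'
from h import *
st()
p,d=grab('top','top3');P=pts('top',d)
saddles(P)
m=box(P,.3,.7,.2,.45,.007,.02);m[:,:90]=0
print('plate on pad',rect(P,cv2.morphologyEx(m.astype(np.uint8),cv2.MORPH_OPEN,np.ones((3,3)))>0))
m=box(P,.45,.6,-.17,.2,.085,.1)
nl,l,s,ce=cv2.connectedComponentsWithStats(m.astype(np.uint8))
for i in range(1,nl):
    if s[i,4]>20: print('blk',s[i],rect(P,l==i))
delta(.5556,-.2325,.25,87.8)
E
```

```text
14.8833 [0.5132 0.3315 0.2264] [-180.     -0.     91.87] [ 0.3 -0.3 -0.7] 0.051 [ 25.  22.   8.  76.   0. 113.]
fin [384. 144.] [ 568.2 -378.7] [49.5 15.4] 87.3 119
fin [329. 149.] [ 555.5 -232.2] [50.1 14.3] 87.9 119
fin [378. 194.] [ 435.7 -353.8] [49.7 14.1] 77.9 125
fin [303. 218.] [ 375.9 -163.7] [47. 46.] 88.6 176
plate on pad (array([540.6, 321.9]), array([361.6, 133. ]), -14.9, 2466)
blk [273 146  13  25 269] (array([ 530.3, -101. ]), array([63. , 29.9]), 1.4, 269)
blk [170 149  13  26 277] (array([527.6, 161. ]), array([63.6, 31.3]), 0.4, 277)
lin [-5.65   0.264 -0.236] twist [-0.    -0.     0.133]
```

View pics/top3.png

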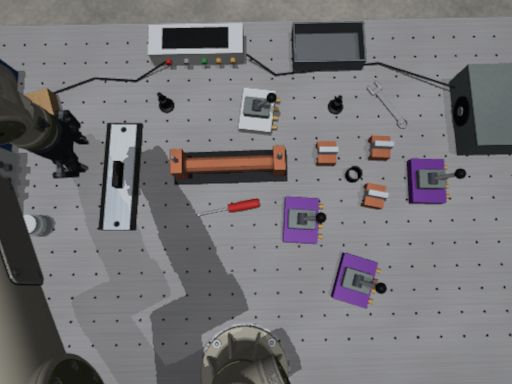

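Top view: the plate lies flat and centred on the pad at (121,176), fixture clear at (228,163), and the saddles unmoved. Going to saddle 1.

{"fn": "carry_out", "kwargs": {
  "commands": [
    {"linear": [-0.2,0,0],"twist": [0,0,0]},
    {"linear": [-0.4,0,0],"twist": [0,0,0]},
    {"linear": [-0.6,0,0],"twist": [0,0,0]},
    {"linear": [-0.8,0,0],"twist": [0,0,0]},
    {"linear": [-1,0,0],"twist": [0,0,0]}
  ]
}}

```text
t: 15.35
tcp_pos: [0.5169, 0.2308, 0.2264]
tcp_rot: [180.0, -0.0, 92.3]
force: [0.4, -0.0, 0.2]
opening: 0.0511
grasp_force: 0.0
```

{"fn": "carry_out", "kwargs": {
  "commands": [
    {"linear": [-0.2,0,0],"twist": [0,0,0]},
    {"linear": [-0.4,0,0],"twist": [0,0,0]},
    {"linear": [-0.6,0,0],"twist": [0,0,0]},
    {"linear": [-0.8,0,0],"twist": [0,0,0]},
    {"linear": [-1,0,0],"twist": [0,0,0]}
  ]
}}

```text
t: 15.77
tcp_pos: [0.5207, 0.1307, 0.2265]
tcp_rot: [180.0, -0.0, 92.3]
force: [-0.1, -0.5, 0.6]
opening: 0.0509
grasp_force: 0.0
```

{"fn": "carry_out", "kwargs": {
  "commands": [
    {"linear": [-0.2,0,0],"twist": [0,0,0]},
    {"linear": [-0.4,0,0],"twist": [0,0,0]},
    {"linear": [-0.6,0,0],"twist": [0,0,0]},
    {"linear": [-0.8,0,0],"twist": [0,0,0]},
    {"linear": [-1,0,0],"twist": [0,0,0]}
  ]
}}

```text
t: 16.18
tcp_pos: [0.5244, 0.0308, 0.2265]
tcp_rot: [180.0, -0.0, 92.3]
force: [0.3, -0.3, 0.0]
opening: 0.0513
grasp_force: 0.0
```

{"fn": "carry_out", "kwargs": {
  "commands": [
    {"linear": [-0.2,0,0],"twist": [0,0,0]},
    {"linear": [-0.4,0,0],"twist": [0,0,0]},
    {"linear": [-0.6,0,0],"twist": [0,0,0]},
    {"linear": [-0.8,0,0],"twist": [0,0,0]},
    {"linear": [-1,0,0],"twist": [0,0,0]}
  ]
}}

```text
t: 16.6
tcp_pos: [0.5282, -0.0692, 0.2265]
tcp_rot: [180.0, -0.0, 92.3]
force: [0.2, 0.2, -0.1]
opening: 0.0509
grasp_force: 0.0
```

{"fn": "carry_out", "kwargs": {
  "commands": [
    {"linear": [-0.2,0,0],"twist": [0,0,0]},
    {"linear": [-0.4,0,0],"twist": [0,0,0]},
    {"linear": [-0.6,0,0],"twist": [0,0,0]},
    {"linear": [-0.8,0,0],"twist": [0,0,0]},
    {"linear": [-1,0,0],"twist": [0,0,0]}
  ]
}}

```text
t: 17.02
tcp_pos: [0.5319, -0.1691, 0.2265]
tcp_rot: [180.0, -0.0, 92.3]
force: [-0.4, 0.2, -0.1]
opening: 0.0511
grasp_force: 0.0
```

{"fn": "carry_out", "kwargs": {
  "commands": [
    {"linear": [-0.2,0.1,0],"twist": [0,0,0.05]},
    {"linear": [-0.4,0.2,0],"twist": [0,0,0.1]},
    {"linear": [-0.6,0.26,0],"twist": [0,0,0.14]},
    {"linear": [-0.65,0.26,0],"twist": [0,0,0.14]},
    {"linear": [-0.65,0.26,0],"twist": [0,0,0.14]}
  ]
}}

```text
t: 17.43
tcp_pos: [0.5603, -0.2334, 0.2258]
tcp_rot: [-180.0, -0.0, 88.1]
force: [0.7, 2.0, -0.8]
opening: 0.0516
grasp_force: 0.0
```

```bash
python3 - <<'E'
from h import *
st()
p,d=grab('wrist','w2')
p,d=grab('top','top4');P=pts('top',d); saddles(P)
delta(.5555,-.2322,.047,87.9)
E
```

```text
17.4333 [ 0.5603 -0.2334  0.2258] [-1.7996e+02 -2.0000e-02  8.8130e+01] [ 0.7  2.  -0.8] 0.0516 [-30.  22.   7.  76.   0.  62.]
lin [-0.01  -0.042  1.792] twist [-0.002 -0.002  0.01 ]
```

View pics/w2.png

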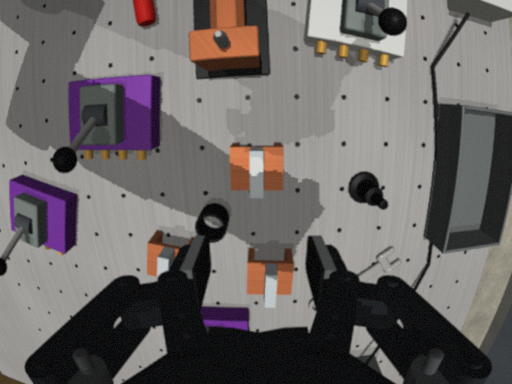

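Wrist view: saddle 1 at (257,168) is directly below the TCP, saddle 2 at (270,275), saddle 3 at (167,255), lens tube at (212,222). Going down.

{"fn": "carry_out", "kwargs": {
  "commands": [
    {"linear": [0,-0.03,0.2],"twist": [0,0,0]},
    {"linear": [0,-0.04,0.4],"twist": [0,0,0]},
    {"linear": [0,-0.04,0.6],"twist": [0,0,0]},
    {"linear": [0,-0.04,0.8],"twist": [0,0,0]},
    {"linear": [0,-0.04,1],"twist": [0,0,0]}
  ]
}}

```text
t: 17.95
tcp_pos: [0.556, -0.2303, 0.1261]
tcp_rot: [180.0, -0.0, 88.3]
force: [0.0, 0.6, -0.6]
opening: 0.0512
grasp_force: 0.0
```

{"fn": "carry_out", "kwargs": {
  "commands": [
    {"linear": [0,0,0.2],"twist": [0,0,0]},
    {"linear": [0,0,0.4],"twist": [0,0,0]},
    {"linear": [0,0,0.6],"twist": [0,0,0]},
    {"linear": [0,0,0.7],"twist": [0,0,0]},
    {"linear": [0,0,0.7],"twist": [0,0,0]}
  ]
}}

```text
t: 18.37
tcp_pos: [0.5544, -0.2298, 0.0543]
tcp_rot: [-179.8, -0.1, 88.2]
force: [-0.2, 0.4, -0.3]
opening: 0.0512
grasp_force: 0.0
```

```bash
python3 - <<'E'
from h import *
st()
delta(.5555,-.2322,.048,87.9)
E
```

```text
18.3667 [ 0.5544 -0.2298  0.0543] [-1.7976e+02 -1.5000e-01  8.8240e+01] [-0.2  0.4 -0.3] 0.0512 [-30.  27. -10.  54.   0.  62.]
lin [-0.024  0.012  0.062] twist [-0.008 -0.005  0.012]
```

{"fn": "carry_out", "kwargs": {
  "commands": [
    {"linear": [-0.02,0.0,0.05],"twist": [0,0,0]},
    {"linear": [-0.02,0.0,0.09],"twist": [0,0,0]},
    {"linear": [-0.02,0,0.11],"twist": [0,0,0]},
    {"linear": [-0.02,0,0.11],"twist": [0,0,0]},
    {"linear": [-0.02,0,0.11],"twist": [0,0,0]}
  ]
}}

```text
t: 18.78
tcp_pos: [0.5566, -0.2342, 0.0461]
tcp_rot: [179.9, 0.0, 88.1]
force: [-0.0, 0.1, -0.0]
opening: 0.0512
grasp_force: 0.0
```

{"fn": "carry_out", "kwargs": {
  "commands": [
    {"linear": [0,0,0],"twist": [0,0,0]},
    {"linear": [0,0,0],"twist": [0,0,0]},
    {"linear": [0,0,0],"twist": [0,0,0]},
    {"linear": [0,0,0],"twist": [0,0,0]},
    {"linear": [0,0,0],"twist": [0,0,0]}
  ],
  "fingers": 0,
  "newtons": 70
}}

```text
t: 19.2
tcp_pos: [0.5568, -0.2342, 0.0458]
tcp_rot: [179.9, 0.0, 88.1]
force: [1.4, -0.6, 0.5]
opening: 0.0126
grasp_force: 70.0
```

{"fn": "carry_out", "kwargs": {
  "commands": [
    {"linear": [0,0,0],"twist": [0,0,0]},
    {"linear": [0,0,0],"twist": [0,0,0]},
    {"linear": [0,0,0],"twist": [0,0,0]},
    {"linear": [0,0,0],"twist": [0,0,0]},
    {"linear": [0,0,0],"twist": [0,0,0]}
  ]
}}

```text
t: 19.62
tcp_pos: [0.5568, -0.2342, 0.0459]
tcp_rot: [179.9, 0.0, 88.1]
force: [0.8, -1.0, 3.6]
opening: 0.0125
grasp_force: 70.1
```

{"fn": "carry_out", "kwargs": {
  "commands": [
    {"linear": [0,0,-0.1],"twist": [0,0,0]},
    {"linear": [0,0,-0.3],"twist": [0,0,0]},
    {"linear": [0,0,-0.5],"twist": [0,0,0]},
    {"linear": [0,0,-0.75],"twist": [0,0,0]},
    {"linear": [0,0,-1],"twist": [0,0,0]}
  ]
}}

```text
t: 20.03
tcp_pos: [0.5544, -0.2329, 0.1451]
tcp_rot: [-179.7, -0.1, 88.1]
force: [0.3, -0.5, -2.9]
opening: 0.0128
grasp_force: 69.3
```

{"fn": "carry_out", "kwargs": {
  "commands": [
    {"linear": [0,0,-0.2],"twist": [0,0,-0.02]},
    {"linear": [0,0,-0.4],"twist": [0,0,-0.04]},
    {"linear": [0,0,-0.6],"twist": [0,0,-0.08]},
    {"linear": [0,0,-0.8],"twist": [0,0,-0.083]},
    {"linear": [0,0,-0.8],"twist": [0,0,-0.083]}
  ]
}}

```text
t: 20.45
tcp_pos: [0.557, -0.2343, 0.2292]
tcp_rot: [179.8, 0.1, 90.5]
force: [1.0, -1.0, -2.2]
opening: 0.0125
grasp_force: 69.6
```

```bash
python3 - <<'E'
from h import *
st()
delta(.5282,.0997,.226,90.6)
E
```

```text
20.45 [ 0.557  -0.2343  0.2292] [1.7981e+02 1.2000e-01 9.0520e+01] [ 1.  -1.  -2.2] 0.0125 [-30.  21.   7.  76.  -0.  59.]
lin [ 3.343 -0.257  0.024] twist [ 0.007  0.004 -0.003]
```

{"fn": "carry_out", "kwargs": {
  "commands": [
    {"linear": [0.2,-0.06,0],"twist": [0,0,0]},
    {"linear": [0.4,-0.12,0],"twist": [0,0,0]},
    {"linear": [0.6,-0.18,0],"twist": [0,0,0]},
    {"linear": [0.8,-0.24,0],"twist": [0,0,0]},
    {"linear": [1,-0.26,0],"twist": [0,0,0]}
  ]
}}

```text
t: 20.87
tcp_pos: [0.527, -0.1328, 0.2235]
tcp_rot: [-179.7, -0.1, 90.5]
force: [-0.0, 0.1, -3.5]
opening: 0.0126
grasp_force: 69.3
```

{"fn": "carry_out", "kwargs": {
  "commands": [
    {"linear": [0.2,0,0],"twist": [0,0,0]},
    {"linear": [0.4,0,0],"twist": [0,0,0]},
    {"linear": [0.6,0,0],"twist": [0,0,0]},
    {"linear": [0.8,0,0],"twist": [0,0,0]},
    {"linear": [1,0,0],"twist": [0,0,0]}
  ]
}}

```text
t: 21.28
tcp_pos: [0.5269, -0.033, 0.2236]
tcp_rot: [-179.8, -0.0, 90.5]
force: [0.3, -0.4, -4.3]
opening: 0.0131
grasp_force: 69.3
```

{"fn": "carry_out", "kwargs": {
  "commands": [
    {"linear": [0.2,0,0],"twist": [0,0,0]},
    {"linear": [0.4,0,0],"twist": [0,0,0]},
    {"linear": [0.6,0,0],"twist": [0,0,0]},
    {"linear": [0.8,0,0],"twist": [0,0,0]},
    {"linear": [1,0,0],"twist": [0,0,0]}
  ]
}}

```text
t: 21.7
tcp_pos: [0.5259, 0.0668, 0.2236]
tcp_rot: [-179.8, -0.0, 90.5]
force: [0.2, -1.5, -2.8]
opening: 0.0125
grasp_force: 69.3
```

{"fn": "carry_out", "kwargs": {
  "commands": [
    {"linear": [0.15,0,0],"twist": [0,0,0]},
    {"linear": [0.25,0,0],"twist": [0,0,0]},
    {"linear": [0.33,0,0],"twist": [0,0,0]},
    {"linear": [0.33,0,0.2],"twist": [0,0,0]},
    {"linear": [0.33,0,0.4],"twist": [0,0,0]}
  ]
}}

```text
t: 22.12
tcp_pos: [0.528, 0.0991, 0.1855]
tcp_rot: [179.9, 0.0, 90.5]
force: [0.1, 0.1, -3.6]
opening: 0.0124
grasp_force: 69.5
```

{"fn": "carry_out", "kwargs": {
  "commands": [
    {"linear": [0,0,0.2],"twist": [0,0,0]},
    {"linear": [0,0,0.4],"twist": [0,0,0]},
    {"linear": [0,0,0.5],"twist": [0,0,0]},
    {"linear": [0,0,0.5],"twist": [0,0,0]},
    {"linear": [0,0,0.5],"twist": [0,0,0]}
  ]
}}

```text
t: 22.53
tcp_pos: [0.5268, 0.0985, 0.1351]
tcp_rot: [-179.9, 0.0, 90.5]
force: [0.7, -0.4, -4.0]
opening: 0.0127
grasp_force: 69.2
```

```bash
python3 - <<'E'
from h import *
st()
delta(.5283,.0997,.068,90.6)
p,d=grab('side','side5'); cv2.imwrite('pics/side5c.png',cv2.resize(p[130:240,220:340,::-1],None,fx=4,fy=4,interpolation=2))
E
```

```text
22.5333 [0.5268 0.0985 0.1351] [-179.9     0.     90.49] [ 0.7 -0.4 -4. ] 0.0127 [  2.  17. -13.  60.  -0.  92.]
lin [0.012 0.016 0.671] twist [-0.003  0.    -0.004]
```

View pics/side5c.png

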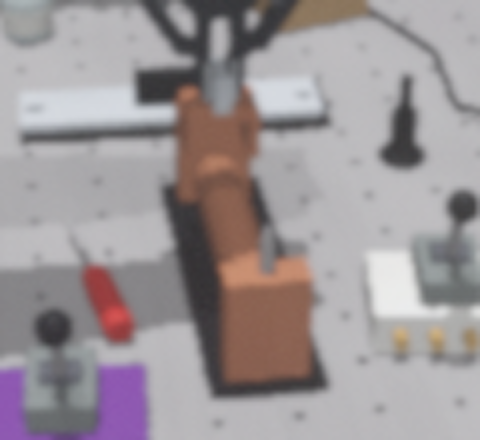

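Side crop: saddle held upright at (218,140), in line with the bar. Lowering.

{"fn": "carry_out", "kwargs": {
  "commands": [
    {"linear": [0.01,0.02,0.12],"twist": [0,0,0]},
    {"linear": [0.01,0.02,0.24],"twist": [0,0,0]},
    {"linear": [0.01,0.02,0.36],"twist": [0,0,0]},
    {"linear": [0.01,0.02,0.48],"twist": [0,0,0]},
    {"linear": [0.01,0.02,0.58],"twist": [0,0,0]}
  ]
}}

```text
t: 23.0
tcp_pos: [0.5305, 0.0998, 0.0783]
tcp_rot: [179.9, -0.0, 90.5]
force: [-0.4, -0.5, -3.0]
opening: 0.0128
grasp_force: 69.2
```

{"fn": "carry_out", "kwargs": {
  "commands": [
    {"linear": [0,0,0],"twist": [0,0,0]},
    {"linear": [0,0,0.03],"twist": [0,0,0]},
    {"linear": [0,0,0.06],"twist": [0,0,0]},
    {"linear": [0,0,0.08],"twist": [0,0,0]},
    {"linear": [0,0,0.08],"twist": [0,0,0]}
  ]
}}

```text
t: 23.42
tcp_pos: [0.5295, 0.0998, 0.0696]
tcp_rot: [180.0, -0.0, 90.5]
force: [-0.3, 0.4, -3.2]
opening: 0.0124
grasp_force: 69.4
```

{"fn": "carry_out", "kwargs": {
  "commands": [
    {"linear": [0,0,0.01],"twist": [0,0,0]},
    {"linear": [0,0,0.02],"twist": [0,0,0]},
    {"linear": [0,0,0.02],"twist": [0,0,0]},
    {"linear": [0,0,0.02],"twist": [0,0,0]},
    {"linear": [0,0,0.02],"twist": [0,0,0]}
  ]
}}

```text
t: 23.83
tcp_pos: [0.5297, 0.0998, 0.0678]
tcp_rot: [180.0, -0.0, 90.5]
force: [-0.5, -0.2, -1.8]
opening: 0.0128
grasp_force: 69.5
```

{"fn": "carry_out", "kwargs": {
  "commands": [
    {"linear": [0,0,0],"twist": [0,0,0]},
    {"linear": [0,0,0],"twist": [0,0,0]},
    {"linear": [0,0,0],"twist": [0,0,0]},
    {"linear": [0,0,0],"twist": [0,0,0]},
    {"linear": [0,0,0],"twist": [0,0,0]}
  ],
  "fingers": 0.6
}}

```text
t: 24.25
tcp_pos: [0.5295, 0.0998, 0.0676]
tcp_rot: [180.0, -0.0, 90.5]
force: [0.1, 0.1, 0.3]
opening: 0.0512
grasp_force: 0.0
```

{"fn": "carry_out", "kwargs": {
  "commands": [
    {"linear": [0,0,-0.15],"twist": [0,0,0]},
    {"linear": [0,0,-0.35],"twist": [0,0,0]},
    {"linear": [0,0,-0.55],"twist": [0,0,0]},
    {"linear": [0,0,-0.8],"twist": [0,0,0]},
    {"linear": [0,0,-1],"twist": [0,0,0]}
  ]
}}

```text
t: 24.67
tcp_pos: [0.5295, 0.0998, 0.1691]
tcp_rot: [180.0, -0.0, 90.5]
force: [0.3, 0.5, -0.2]
opening: 0.0511
grasp_force: 0.0
```

{"fn": "carry_out", "kwargs": {
  "commands": [
    {"linear": [-0.2,0,-0.2],"twist": [0,0,0]},
    {"linear": [-0.4,0,-0.4],"twist": [0,0,0]},
    {"linear": [-0.6,0.1,-0.5],"twist": [0,0,0]},
    {"linear": [-0.8,0.2,-0.55],"twist": [0,0,0]},
    {"linear": [-1,0.3,-0.55],"twist": [0,0,0]}
  ]
}}

```text
t: 25.08
tcp_pos: [0.5614, -0.0009, 0.2246]
tcp_rot: [179.8, 0.0, 90.5]
force: [0.3, 0.7, 0.0]
opening: 0.0512
grasp_force: 0.0
```

{"fn": "carry_out", "kwargs": {
  "commands": [
    {"linear": [-0.2,0,0],"twist": [0,0,0]},
    {"linear": [-0.4,0,0],"twist": [0,0,0]},
    {"linear": [-0.6,0,0],"twist": [0,0,0]},
    {"linear": [-0.8,0,0],"twist": [0,0,0]},
    {"linear": [-1,0,0],"twist": [0,0,0]}
  ]
}}

```text
t: 25.5
tcp_pos: [0.561, -0.1009, 0.2225]
tcp_rot: [180.0, -0.0, 90.5]
force: [0.8, 0.6, -0.1]
opening: 0.0517
grasp_force: 0.0
```

{"fn": "carry_out", "kwargs": {
  "commands": [
    {"linear": [-0.2,0,0],"twist": [0,0,0]},
    {"linear": [-0.4,0,0],"twist": [0,0,0]},
    {"linear": [-0.6,0,0],"twist": [0,0,0]},
    {"linear": [-0.8,0,0],"twist": [0,0,0]},
    {"linear": [-1,0,0],"twist": [0,0,0]}
  ]
}}

```text
t: 25.92
tcp_pos: [0.5619, -0.2009, 0.2225]
tcp_rot: [180.0, -0.0, 90.5]
force: [0.0, 0.7, 0.5]
opening: 0.0514
grasp_force: 0.0
```

{"fn": "carry_out", "kwargs": {
  "commands": [
    {"linear": [-0.2,0,0],"twist": [0,0,0.02]},
    {"linear": [-0.4,0,0],"twist": [0,0,0.04]},
    {"linear": [-0.6,0,0],"twist": [0,0,0.08]},
    {"linear": [-0.8,0,0],"twist": [0,0,0.1]},
    {"linear": [-1,0,0],"twist": [0,0,0.11]}
  ]
}}

```text
t: 26.33
tcp_pos: [0.5628, -0.3009, 0.2224]
tcp_rot: [-180.0, -0.0, 87.3]
force: [0.1, 0.6, 1.4]
opening: 0.0514
grasp_force: 0.0
```

{"fn": "carry_out", "kwargs": {
  "commands": [
    {"linear": [-0.2,0.02,0],"twist": [0,0,0]},
    {"linear": [-0.4,0.05,0],"twist": [0,0,0]},
    {"linear": [-0.6,0.07,0],"twist": [0,0,0]},
    {"linear": [-0.7,0.07,0],"twist": [0,0,0]},
    {"linear": [-0.7,0.07,0],"twist": [0,0,0]}
  ]
}}

```text
t: 26.75
tcp_pos: [0.5662, -0.3722, 0.2217]
tcp_rot: [-180.0, -0.0, 87.2]
force: [0.2, -0.1, 0.2]
opening: 0.0512
grasp_force: 0.0
```

```bash
python3 - <<'E'
from h import *
st()
p,d=grab('top','top6');P=pts('top',d); saddles(P)
m=box(P,.45,.6,-.09,.145,.08,.1);m[:,:175]=0; print('placed',rect(P,m))
delta(.5682,-.3787,.045,87.3)
p,d=grab('side','side6');P=pts('side',d); saddles(P)
m=box(P,.45,.6,.05,.14,.07,.1); print('placed z',P[m].max(0))
E
```

```text
26.75 [ 0.5662 -0.3722  0.2217] [-179.98   -0.     87.22] [ 0.2 -0.1  0.2] 0.0512 [-40.  30.  20.  80.  -0.  53.]
placed (array([540.8,  15.5]), array([218.,  62.]), 84.0, 79)
lin [-0.08   0.024  1.769] twist [-0.001 -0.002 -0.001]
fin [234. 225.] [ 378.5 -165.6] [50.7 47.4] 85.7 181
fin [264. 270.] [ 438.3 -353.1] [52.8 14. ] 78.4 114
fin [322. 272.] [ 570.6 -378.5] [53.1 14.6] 86.2 131
placed z [0.53727153 0.13750501 0.09615838]
```

{"fn": "carry_out", "kwargs": {
  "commands": [
    {"linear": [-0.04,0.03,0.2],"twist": [0,0,0]},
    {"linear": [-0.06,0.03,0.4],"twist": [0,0,0]},
    {"linear": [-0.07,0.03,0.6],"twist": [0,0,0]},
    {"linear": [-0.07,0.03,0.8],"twist": [0,0,0]},
    {"linear": [-0.07,0.03,1],"twist": [0,0,0]}
  ]
}}

```text
t: 27.27
tcp_pos: [0.5695, -0.3755, 0.1221]
tcp_rot: [180.0, -0.0, 87.5]
force: [0.2, 0.3, 0.1]
opening: 0.0514
grasp_force: 0.0
```

{"fn": "carry_out", "kwargs": {
  "commands": [
    {"linear": [0,0,0.2],"twist": [0,0,0]},
    {"linear": [0,0,0.4],"twist": [0,0,0]},
    {"linear": [0,0,0.55],"twist": [0,0,0]},
    {"linear": [0,0,0.68],"twist": [0,0,0]},
    {"linear": [0,0,0.68],"twist": [0,0,0]}
  ]
}}

```text
t: 27.68
tcp_pos: [0.5678, -0.3741, 0.0514]
tcp_rot: [-179.8, -0.2, 87.5]
force: [-0.3, 0.5, -0.6]
opening: 0.0513
grasp_force: 0.0
```

{"fn": "carry_out", "kwargs": {
  "commands": [
    {"linear": [0,0,0],"twist": [0,0,0]},
    {"linear": [0,0,0],"twist": [0,0,0]},
    {"linear": [0,0,0.04],"twist": [0,0,0]},
    {"linear": [0,0,0.06],"twist": [0,0,0]},
    {"linear": [0,0,0.06],"twist": [0,0,0]}
  ]
}}

```text
t: 28.1
tcp_pos: [0.5695, -0.3773, 0.0487]
tcp_rot: [180.0, 0.0, 87.4]
force: [-0.5, 0.1, -0.2]
opening: 0.0511
grasp_force: 0.0
```

```bash
python3 - <<'E'
from h import *
st()
delta(.5688,-.3787,.045,87.3)
E
```

```text
28.1 [ 0.5695 -0.3773  0.0487] [1.7998e+02 1.0000e-02 8.7370e+01] [-0.5  0.1 -0.2] 0.0511 [-40.  35.   4.  58.   0.  52.]
lin [-0.015 -0.006  0.037] twist [0.001 0.    0.002]
```

{"fn": "carry_out", "kwargs": {
  "commands": [
    {"linear": [-0.01,0,0.02],"twist": [0,0,0]},
    {"linear": [-0.01,0,0.03],"twist": [0,0,0]},
    {"linear": [-0.01,0,0.03],"twist": [0,0,0]},
    {"linear": [-0.01,0,0.03],"twist": [0,0,0]},
    {"linear": [-0.01,0,0.03],"twist": [0,0,0]}
  ]
}}

```text
t: 28.52
tcp_pos: [0.5693, -0.3783, 0.0455]
tcp_rot: [180.0, -0.0, 87.4]
force: [0.4, 0.4, 0.0]
opening: 0.0511
grasp_force: 0.0
```

{"fn": "carry_out", "kwargs": {
  "commands": [
    {"linear": [0,0,0],"twist": [0,0,0]},
    {"linear": [0,0,0],"twist": [0,0,0]},
    {"linear": [0,0,0],"twist": [0,0,0]},
    {"linear": [0,0,0],"twist": [0,0,0]},
    {"linear": [0,0,0],"twist": [0,0,0]}
  ],
  "fingers": 0,
  "newtons": 70
}}

```text
t: 28.93
tcp_pos: [0.5696, -0.3783, 0.0456]
tcp_rot: [180.0, 0.0, 87.4]
force: [0.8, -0.0, -0.0]
opening: 0.0128
grasp_force: 70.9
```

{"fn": "carry_out", "kwargs": {
  "commands": [
    {"linear": [0,0,0],"twist": [0,0,0]},
    {"linear": [0,0,-0.05],"twist": [0,0,0]},
    {"linear": [0,0,-0.2],"twist": [0,0,0]},
    {"linear": [0,0,-0.4],"twist": [0,0,0]},
    {"linear": [0,0,-0.6],"twist": [0,0,0]}
  ]
}}

```text
t: 29.35
tcp_pos: [0.5681, -0.3774, 0.1047]
tcp_rot: [-179.8, -0.1, 87.4]
force: [-0.2, -0.4, -3.2]
opening: 0.0129
grasp_force: 70.2
```

{"fn": "carry_out", "kwargs": {
  "commands": [
    {"linear": [0,0,-0.2],"twist": [0,0,0]},
    {"linear": [0,0,-0.4],"twist": [0,0,-0.03]},
    {"linear": [0,0,-0.6],"twist": [0,0,-0.06]},
    {"linear": [0,0,-0.8],"twist": [0,0,-0.09]},
    {"linear": [0,0,-1],"twist": [0,0,-0.11]}
  ]
}}

```text
t: 29.77
tcp_pos: [0.5685, -0.3778, 0.2059]
tcp_rot: [-179.9, -0.1, 90.6]
force: [0.7, 0.2, -3.0]
opening: 0.0128
grasp_force: 70.3
```

{"fn": "carry_out", "kwargs": {
  "commands": [
    {"linear": [0.1,-0.06,-0.2],"twist": [0,0,0]},
    {"linear": [0.3,-0.12,-0.2],"twist": [0,0,0]},
    {"linear": [0.5,-0.18,-0.2],"twist": [0,0,0]},
    {"linear": [0.75,-0.24,-0.2],"twist": [0,0,0]},
    {"linear": [1,-0.36,-0.2],"twist": [0,0,0]}
  ]
}}

```text
t: 30.18
tcp_pos: [0.532, -0.2777, 0.2248]
tcp_rot: [-180.0, -0.0, 90.5]
force: [-0.8, -0.3, -3.4]
opening: 0.0128
grasp_force: 70.4
```

{"fn": "carry_out", "kwargs": {
  "commands": [
    {"linear": [0.2,0,0],"twist": [0,0,0]},
    {"linear": [0.4,0,0],"twist": [0,0,0]},
    {"linear": [0.6,0,0],"twist": [0,0,0]},
    {"linear": [0.8,0,0],"twist": [0,0,0]},
    {"linear": [1,0,0],"twist": [0,0,0]}
  ]
}}

```text
t: 30.6
tcp_pos: [0.5306, -0.1774, 0.2251]
tcp_rot: [-179.9, -0.0, 90.5]
force: [-0.9, -0.9, -2.4]
opening: 0.0128
grasp_force: 70.4
```

{"fn": "carry_out", "kwargs": {
  "commands": [
    {"linear": [0.2,0,0],"twist": [0,0,0]},
    {"linear": [0.4,0,0],"twist": [0,0,0]},
    {"linear": [0.6,0,0],"twist": [0,0,0]},
    {"linear": [0.8,0,0],"twist": [0,0,0]},
    {"linear": [1,0,0],"twist": [0,0,0]}
  ]
}}

```text
t: 31.02
tcp_pos: [0.5297, -0.0775, 0.2252]
tcp_rot: [-179.9, -0.0, 90.5]
force: [1.1, 0.3, -2.9]
opening: 0.0126
grasp_force: 70.4
```

{"fn": "carry_out", "kwargs": {
  "commands": [
    {"linear": [0.2,0,0],"twist": [0,0,0]},
    {"linear": [0.4,0,0],"twist": [0,0,0]},
    {"linear": [0.6,0,0],"twist": [0,0,0]},
    {"linear": [0.8,0,0],"twist": [0,0,0]},
    {"linear": [1,0,0],"twist": [0,0,0]}
  ]
}}

```text
t: 31.43
tcp_pos: [0.5288, 0.0223, 0.2252]
tcp_rot: [-179.9, -0.0, 90.5]
force: [0.8, -0.2, -4.2]
opening: 0.013
grasp_force: 70.4
```

```bash
python3 - <<'E'
from h import *
st()
delta(.529,.0298,.068,90.6)
p,d=grab('top','top7');P=pts('top',d); saddles(P)
E
```

```text
31.4333 [0.5288 0.0223 0.2252] [-179.91   -0.     90.51] [ 0.8 -0.2 -4.2] 0.013 [-6. 13. -5. 72. -0. 83.]
lin [0.075 0.005 1.572] twist [-0.003 -0.    -0.003]
fin [432. 179.] [ 471.8 -501.1] [63.8 47.6] 88.1 237
fin [378. 194.] [ 435.7 -353.6] [50.2 14.6] 77.8 124
fin [304. 219.] [ 373.9 -164.6] [46.8 46.2] 82.9 183
```

{"fn": "carry_out", "kwargs": {
  "commands": [
    {"linear": [0.04,0,0.1],"twist": [0,0,0]},
    {"linear": [0.07,0,0.3],"twist": [0,0,0]},
    {"linear": [0.07,0,0.5],"twist": [0,0,0]},
    {"linear": [0.07,0,0.7],"twist": [0,0,0]},
    {"linear": [0.07,0,0.85],"twist": [0,0,0]}
  ]
}}

```text
t: 31.9
tcp_pos: [0.5281, 0.028, 0.1379]
tcp_rot: [-179.8, 0.0, 90.5]
force: [-0.1, 0.3, -3.3]
opening: 0.0126
grasp_force: 70.2
```

{"fn": "carry_out", "kwargs": {
  "commands": [
    {"linear": [0,0.0,0.1],"twist": [0,0,0]},
    {"linear": [0,0.0,0.22],"twist": [0,0,0]},
    {"linear": [0,0.0,0.34],"twist": [0,0,0]},
    {"linear": [0,0,0.46],"twist": [0,0,0]},
    {"linear": [0,0,0.58],"twist": [0,0,0]}
  ]
}}

```text
t: 32.32
tcp_pos: [0.5295, 0.0279, 0.0816]
tcp_rot: [-180.0, 0.0, 90.5]
force: [0.2, 0.2, -2.8]
opening: 0.0126
grasp_force: 70.3
```

{"fn": "carry_out", "kwargs": {
  "commands": [
    {"linear": [0,0,0],"twist": [0,0,0]},
    {"linear": [0,0,0.03],"twist": [0,0,0]},
    {"linear": [0,0,0.06],"twist": [0,0,0]},
    {"linear": [0,0,0.08],"twist": [0,0,0]},
    {"linear": [0,0,0.08],"twist": [0,0,0]}
  ]
}}

```text
t: 32.73
tcp_pos: [0.5296, 0.0283, 0.0745]
tcp_rot: [-180.0, -0.0, 90.5]
force: [-0.4, -0.1, -3.7]
opening: 0.013
grasp_force: 70.4
```

{"fn": "carry_out", "kwargs": {
  "commands": [
    {"linear": [0,0,0.03],"twist": [0,0,0]},
    {"linear": [0,0,0.05],"twist": [0,0,0]},
    {"linear": [0,0,0.065],"twist": [0,0,0]},
    {"linear": [0,0,0.065],"twist": [0,0,0]},
    {"linear": [0,0,0.065],"twist": [0,0,0]}
  ]
}}

```text
t: 33.15
tcp_pos: [0.5296, 0.0284, 0.0679]
tcp_rot: [-180.0, -0.0, 90.5]
force: [0.2, -0.6, -4.4]
opening: 0.0127
grasp_force: 70.5
```

{"fn": "carry_out", "kwargs": {
  "commands": [
    {"linear": [0,0,0],"twist": [0,0,0]},
    {"linear": [0,0,0],"twist": [0,0,0]},
    {"linear": [0,0,0],"twist": [0,0,0]},
    {"linear": [0,0,0],"twist": [0,0,0]},
    {"linear": [0,0,0],"twist": [0,0,0]}
  ],
  "fingers": 0.6
}}

```text
t: 33.57
tcp_pos: [0.53, 0.0283, 0.0683]
tcp_rot: [180.0, 0.0, 90.5]
force: [-0.3, 0.6, -0.9]
opening: 0.0512
grasp_force: 0.0
```

{"fn": "carry_out", "kwargs": {
  "commands": [
    {"linear": [0,0,-0.15],"twist": [0,0,0]},
    {"linear": [0,0,-0.35],"twist": [0,0,0]},
    {"linear": [0,0,-0.55],"twist": [0,0,0]},
    {"linear": [0,0,-0.8],"twist": [0,0,0]},
    {"linear": [0,0,-1],"twist": [0,0,0]}
  ]
}}

```text
t: 33.98
tcp_pos: [0.5298, 0.0284, 0.1696]
tcp_rot: [179.9, 0.0, 90.5]
force: [0.6, 0.4, -0.8]
opening: 0.0511
grasp_force: 0.0
```

{"fn": "carry_out", "kwargs": {
  "commands": [
    {"linear": [-0.2,0,-0.2],"twist": [0,0,0]},
    {"linear": [-0.4,-0.1,-0.4],"twist": [0,0,0]},
    {"linear": [-0.6,-0.2,-0.5],"twist": [0,0,0]},
    {"linear": [-0.8,-0.3,-0.55],"twist": [0,0,0]},
    {"linear": [-1,-0.4,-0.55],"twist": [0,0,0]}
  ]
}}

```text
t: 34.4
tcp_pos: [0.491, -0.073, 0.2249]
tcp_rot: [179.8, 0.1, 90.5]
force: [0.9, -1.0, 0.0]
opening: 0.0512
grasp_force: 0.0
```

{"fn": "carry_out", "kwargs": {
  "commands": [
    {"linear": [-0.2,-0.1,0],"twist": [0,0,0]},
    {"linear": [-0.4,-0.2,0],"twist": [0,0,0]},
    {"linear": [-0.6,-0.3,0],"twist": [0,0,0]},
    {"linear": [-0.8,-0.4,0],"twist": [0,0,0]},
    {"linear": [-1,-0.5,0],"twist": [0,0,0]}
  ]
}}

```text
t: 34.82
tcp_pos: [0.4409, -0.1733, 0.2232]
tcp_rot: [180.0, 0.0, 90.5]
force: [0.0, 0.3, 0.1]
opening: 0.0513
grasp_force: 0.0
```

{"fn": "carry_out", "kwargs": {
  "commands": [
    {"linear": [-0.2,0,0],"twist": [0,0,0]},
    {"linear": [-0.4,0,0],"twist": [0,0,0]},
    {"linear": [-0.6,0,0],"twist": [0,0,0]},
    {"linear": [-0.8,0,0],"twist": [0,0,0]},
    {"linear": [-1,0,0],"twist": [0,0,0]}
  ]
}}

```text
t: 35.23
tcp_pos: [0.4422, -0.2735, 0.2231]
tcp_rot: [180.0, 0.0, 90.5]
force: [-0.5, 0.5, 0.6]
opening: 0.0516
grasp_force: 0.0
```

{"fn": "carry_out", "kwargs": {
  "commands": [
    {"linear": [-0.2,0,0],"twist": [0,0,0.1]},
    {"linear": [-0.4,0,0],"twist": [0,0,0.2]},
    {"linear": [-0.6,0,0],"twist": [0,0,0.3]},
    {"linear": [-0.75,0,0],"twist": [0,0,0.4]},
    {"linear": [-0.82,0,0],"twist": [0,0,0.436]}
  ]
}}

```text
t: 35.65
tcp_pos: [0.443, -0.3564, 0.2228]
tcp_rot: [180.0, 0.0, 77.8]
force: [0.6, 0.2, -0.2]
opening: 0.0513
grasp_force: 0.0
```

```bash
python3 - <<'E'
from h import *
st()
delta(.4365,-.3535,.045,78)
p,d=grab('top','top8')
p,d=grab('side','side8');P=pts('side',d); saddles(P)
cv2.imwrite('pics/side8c.png',cv2.resize(p[130:310,200:370,::-1],None,fx=3.3,fy=3.3,interpolation=2))
E
```

```text
35.65 [ 0.443  -0.3564  0.2228] [1.7998e+02 3.0000e-02 7.7830e+01] [ 0.6  0.2 -0.2] 0.0513 [-47.  17.   1.  73.  -0.  55.]
lin [ 0.015 -0.07   1.778] twist [ 0.001  0.001 -0.006]
fin [234. 225.] [ 378.2 -166.3] [47.9 47.3] -4.5 170
fin [264. 270.] [ 438.  -353.8] [52.2 14.3] 77.2 113
```

View pics/side8c.png

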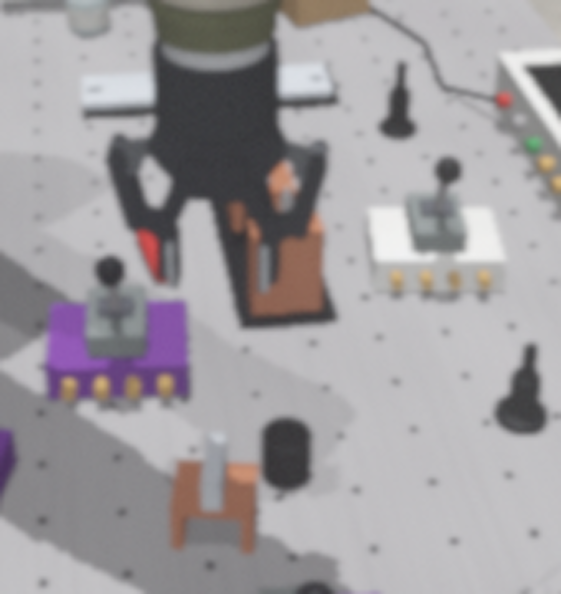

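Side crop: saddle 3 stands at (213,500) beside the lens tube at (286,452), and the lever still leans OFF. The gripper is above saddle 3, so I descend with the fingers clear of the tube.

{"fn": "carry_out", "kwargs": {
  "commands": [
    {"linear": [0.01,-0.04,0.2],"twist": [0,0,0]},
    {"linear": [0.01,-0.06,0.4],"twist": [0,0,0]},
    {"linear": [0.01,-0.06,0.6],"twist": [0,0,0]},
    {"linear": [0.01,-0.06,0.8],"twist": [0,0,0]},
    {"linear": [0.01,-0.06,1],"twist": [0,0,0]}
  ]
}}

```text
t: 36.17
tcp_pos: [0.4374, -0.3508, 0.1224]
tcp_rot: [180.0, -0.0, 78.2]
force: [0.0, -0.3, 0.1]
opening: 0.0512
grasp_force: 0.0
```

{"fn": "carry_out", "kwargs": {
  "commands": [
    {"linear": [0,0,0.2],"twist": [0,0,0]},
    {"linear": [0,0,0.4],"twist": [0,0,0]},
    {"linear": [0,0,0.55],"twist": [0,0,0]},
    {"linear": [0,0,0.68],"twist": [0,0,0]},
    {"linear": [0,0,0.68],"twist": [0,0,0]}
  ]
}}

```text
t: 36.58
tcp_pos: [0.436, -0.3493, 0.0524]
tcp_rot: [-179.8, -0.2, 78.1]
force: [-0.1, 0.4, 1.1]
opening: 0.0514
grasp_force: 0.0
```

{"fn": "carry_out", "kwargs": {
  "commands": [
    {"linear": [0,0,0],"twist": [0,0,0]},
    {"linear": [0,0,0],"twist": [0,0,0]},
    {"linear": [0,0,0.04],"twist": [0,0,0]},
    {"linear": [0,0,0.06],"twist": [0,0,0]},
    {"linear": [0,0,0.06],"twist": [0,0,0]}
  ]
}}

```text
t: 37.0
tcp_pos: [0.4375, -0.3522, 0.0491]
tcp_rot: [180.0, 0.0, 78.0]
force: [-0.1, -0.1, -0.6]
opening: 0.0513
grasp_force: 0.0
```

```bash
python3 - <<'E'
from h import *
st()
delta(.437,-.3535,.0455,78)
E
```

```text
37.0 [ 0.4375 -0.3522  0.0491] [1.7998e+02 1.0000e-02 7.8030e+01] [-0.1 -0.1 -0.6] 0.0513 [-47.  23. -16.  50.   0.  55.]
lin [-0.014 -0.002  0.036] twist [0.001 0.    0.001]
```

{"fn": "carry_out", "kwargs": {
  "commands": [
    {"linear": [-0.01,0,0.02],"twist": [0,0,0]},
    {"linear": [-0.01,0,0.035],"twist": [0,0,0]},
    {"linear": [-0.01,0,0.035],"twist": [0,0,0]},
    {"linear": [-0.01,0,0.035],"twist": [0,0,0]},
    {"linear": [-0.01,0,0.035],"twist": [0,0,0]}
  ]
}}

```text
t: 37.42
tcp_pos: [0.4372, -0.3532, 0.0454]
tcp_rot: [-180.0, -0.0, 78.0]
force: [0.1, -1.1, 0.2]
opening: 0.0513
grasp_force: 0.0
```

{"fn": "carry_out", "kwargs": {
  "commands": [
    {"linear": [0,0,0],"twist": [0,0,0]},
    {"linear": [0,0,0],"twist": [0,0,0]},
    {"linear": [0,0,0],"twist": [0,0,0]},
    {"linear": [0,0,0],"twist": [0,0,0]},
    {"linear": [0,0,0],"twist": [0,0,0]}
  ],
  "fingers": 0,
  "newtons": 70
}}

```text
t: 37.83
tcp_pos: [0.4374, -0.3533, 0.0456]
tcp_rot: [180.0, 0.0, 78.0]
force: [0.9, -0.6, 0.9]
opening: 0.0124
grasp_force: 69.6
```

{"fn": "carry_out", "kwargs": {
  "commands": [
    {"linear": [0,0,0],"twist": [0,0,0]},
    {"linear": [0,0,-0.05],"twist": [0,0,0]},
    {"linear": [0,0,-0.2],"twist": [0,0,0]},
    {"linear": [0,0,-0.4],"twist": [0,0,0]},
    {"linear": [0,0,-0.6],"twist": [0,0,0]}
  ]
}}

```text
t: 38.25
tcp_pos: [0.436, -0.3519, 0.1048]
tcp_rot: [-179.8, -0.1, 78.0]
force: [0.5, -0.2, -4.5]
opening: 0.0127
grasp_force: 68.8
```

{"fn": "carry_out", "kwargs": {
  "commands": [
    {"linear": [0,0,-0.2],"twist": [0,0,0]},
    {"linear": [0,0,-0.4],"twist": [0,0,-0.1]},
    {"linear": [0,0,-0.6],"twist": [0,0,-0.2]},
    {"linear": [0,0,-0.8],"twist": [0,0,-0.32]},
    {"linear": [0,0,-1],"twist": [0,0,-0.437]}
  ]
}}

```text
t: 38.67
tcp_pos: [0.4364, -0.3523, 0.2056]
tcp_rot: [-179.9, -0.1, 90.7]
force: [0.7, -0.8, -5.1]
opening: 0.0127
grasp_force: 68.9
```

{"fn": "carry_out", "kwargs": {
  "commands": [
    {"linear": [0.1,0.03,-0.2],"twist": [0,0,0]},
    {"linear": [0.3,0.1,-0.2],"twist": [0,0,0]},
    {"linear": [0.5,0.2,-0.2],"twist": [0,0,0]},
    {"linear": [0.75,0.3,-0.2],"twist": [0,0,0]},
    {"linear": [1,0.4,-0.2],"twist": [0,0,0]}
  ]
}}

```text
t: 39.08
tcp_pos: [0.4757, -0.2516, 0.2248]
tcp_rot: [-179.9, -0.1, 90.5]
force: [-0.5, 0.4, -4.9]
opening: 0.0126
grasp_force: 68.8
```

{"fn": "carry_out", "kwargs": {
  "commands": [
    {"linear": [0.2,0.1,0],"twist": [0,0,0]},
    {"linear": [0.4,0.2,0],"twist": [0,0,0]},
    {"linear": [0.6,0.3,0],"twist": [0,0,0]},
    {"linear": [0.8,0.4,0],"twist": [0,0,0]},
    {"linear": [1,0.5,0],"twist": [0,0,0]}
  ]
}}

```text
t: 39.5
tcp_pos: [0.5247, -0.1509, 0.2247]
tcp_rot: [-179.9, -0.1, 90.5]
force: [-0.5, -0.3, -4.4]
opening: 0.0123
grasp_force: 68.8
```

{"fn": "carry_out", "kwargs": {
  "commands": [
    {"linear": [0.2,0,0],"twist": [0,0,0]},
    {"linear": [0.4,0,0],"twist": [0,0,0]},
    {"linear": [0.6,0,0],"twist": [0,0,0]},
    {"linear": [0.8,0,0],"twist": [0,0,0]},
    {"linear": [1,0,0],"twist": [0,0,0]}
  ]
}}

```text
t: 39.92
tcp_pos: [0.5233, -0.0511, 0.2247]
tcp_rot: [-179.9, -0.0, 90.5]
force: [-0.1, -0.5, -4.8]
opening: 0.0129
grasp_force: 69.0
```

{"fn": "carry_out", "kwargs": {
  "commands": [
    {"linear": [0.05,0,0],"twist": [0,0,0]},
    {"linear": [0.1,0,0],"twist": [0,0,0]},
    {"linear": [0.13,0,0],"twist": [0,0,0]},
    {"linear": [0.13,0,0],"twist": [0,0,0]},
    {"linear": [0.13,0,0],"twist": [0,0,0]}
  ]
}}

```text
t: 40.33
tcp_pos: [0.5242, -0.0399, 0.2253]
tcp_rot: [-180.0, 0.0, 90.5]
force: [0.2, -0.3, -4.5]
opening: 0.0127
grasp_force: 69.0
```

```bash
python3 - <<'E'
from h import *
st()
delta(.5297,-.0402,.068,90.6)
E
```

```text
40.3333 [ 0.5242 -0.0399  0.2253] [-1.7998e+02  1.0000e-02  9.0510e+01] [ 0.2 -0.3 -4.5] 0.0127 [-13.  13.  -5.  72.  -0.  76.]
lin [-0.003  0.055  1.573] twist [-0.001  0.    -0.003]
```

{"fn": "carry_out", "kwargs": {
  "commands": [
    {"linear": [0,0.04,0.1],"twist": [0,0,0]},
    {"linear": [0,0.055,0.3],"twist": [0,0,0]},
    {"linear": [0,0.055,0.5],"twist": [0,0,0]},
    {"linear": [0,0.055,0.7],"twist": [0,0,0]},
    {"linear": [0,0.055,0.85],"twist": [0,0,0]}
  ]
}}

```text
t: 40.75
tcp_pos: [0.5291, -0.0399, 0.138]
tcp_rot: [-179.9, -0.0, 90.5]
force: [-1.0, 0.3, -4.4]
opening: 0.0131
grasp_force: 68.9
```

{"fn": "carry_out", "kwargs": {
  "commands": [
    {"linear": [0,0.0,0],"twist": [0,0,0]},
    {"linear": [0,0.0,0],"twist": [0,0,0]},
    {"linear": [0,0.0,0.1],"twist": [0,0,0]},
    {"linear": [0,0,0.15],"twist": [0,0,0]},
    {"linear": [0,0,0.15],"twist": [0,0,0]}
  ]
}}

```text
t: 41.17
tcp_pos: [0.5295, -0.0393, 0.1248]
tcp_rot: [-180.0, -0.0, 90.5]
force: [0.5, -0.4, -5.6]
opening: 0.0125
grasp_force: 68.9
```

```bash
python3 - <<'E'
from h import *
st()
delta(.5297,-.0402,.068,90.6)
E
```

```text
41.1667 [ 0.5295 -0.0393  0.1248] [-1.7996e+02 -1.0000e-02  9.0530e+01] [ 0.5 -0.4 -5.6] 0.0125 [-13.  16. -15.  59.   0.  77.]
lin [-0.009  0.003  0.568] twist [-0.001 -0.    -0.002]
```

Now lower, release, and back up for a check.

{"fn": "carry_out", "kwargs": {
  "commands": [
    {"linear": [0,0,0.12],"twist": [0,0,0]},
    {"linear": [0,0,0.24],"twist": [0,0,0]},
    {"linear": [0,0,0.36],"twist": [0,0,0]},
    {"linear": [0,0,0.44],"twist": [0,0,0]},
    {"linear": [0,0,0.5],"twist": [0,0,0]}
  ]
}}

```text
t: 41.58
tcp_pos: [0.5296, -0.0392, 0.075]
tcp_rot: [-180.0, -0.0, 90.5]
force: [-0.1, -0.2, -4.6]
opening: 0.0128
grasp_force: 68.9
```

{"fn": "carry_out", "kwargs": {
  "commands": [
    {"linear": [0,0,0.02],"twist": [0,0,0]},
    {"linear": [0,0,0.04],"twist": [0,0,0]},
    {"linear": [0,0,0.06],"twist": [0,0,0]},
    {"linear": [0,0,0.07],"twist": [0,0,0]},
    {"linear": [0,0,0.07],"twist": [0,0,0]}
  ]
}}

```text
t: 42.0
tcp_pos: [0.5299, -0.0393, 0.0687]
tcp_rot: [180.0, 0.0, 90.5]
force: [0.8, 0.6, -4.3]
opening: 0.0126
grasp_force: 68.9
```

{"fn": "carry_out", "kwargs": {
  "commands": [
    {"linear": [0,0,0],"twist": [0,0,0]},
    {"linear": [0,0,0],"twist": [0,0,0]},
    {"linear": [0,0,0],"twist": [0,0,0]},
    {"linear": [0,0,0],"twist": [0,0,0]},
    {"linear": [0,0,0],"twist": [0,0,0]}
  ]
}}

```text
t: 42.42
tcp_pos: [0.5298, -0.0393, 0.0686]
tcp_rot: [180.0, -0.0, 90.5]
force: [-0.1, -0.8, -5.3]
opening: 0.0127
grasp_force: 68.9
```

{"fn": "carry_out", "kwargs": {
  "commands": [
    {"linear": [0,0,0.007],"twist": [0,0,0]},
    {"linear": [0,0,0.007],"twist": [0,0,0]},
    {"linear": [0,0,0.007],"twist": [0,0,0]},
    {"linear": [0,0,0.007],"twist": [0,0,0]},
    {"linear": [0,0,0.007],"twist": [0,0,0]}
  ]
}}

```text
t: 42.83
tcp_pos: [0.5297, -0.0393, 0.0677]
tcp_rot: [-180.0, -0.0, 90.5]
force: [-0.1, -0.2, -4.2]
opening: 0.0129
grasp_force: 68.9
```

{"fn": "carry_out", "kwargs": {
  "commands": [
    {"linear": [0,0,0],"twist": [0,0,0]},
    {"linear": [0,0,0],"twist": [0,0,0]},
    {"linear": [0,0,0],"twist": [0,0,0]},
    {"linear": [0,0,0],"twist": [0,0,0]},
    {"linear": [0,0,0],"twist": [0,0,0]}
  ],
  "fingers": 0.6
}}

```text
t: 43.25
tcp_pos: [0.5301, -0.0393, 0.0682]
tcp_rot: [179.9, 0.0, 90.5]
force: [-1.2, 0.7, -0.6]
opening: 0.0513
grasp_force: 0.0
```

{"fn": "carry_out", "kwargs": {
  "commands": [
    {"linear": [0,0,-0.15],"twist": [0,0,0]},
    {"linear": [0,0,-0.35],"twist": [0,0,0]},
    {"linear": [0,0,-0.55],"twist": [0,0,0]},
    {"linear": [0,0,-0.8],"twist": [0,0,0]},
    {"linear": [0,0,-1],"twist": [0,0,0]}
  ]
}}

```text
t: 43.67
tcp_pos: [0.5299, -0.0393, 0.1695]
tcp_rot: [179.9, 0.0, 90.5]
force: [0.4, -0.8, -0.3]
opening: 0.0512
grasp_force: 0.0
```

{"fn": "carry_out", "kwargs": {
  "commands": [
    {"linear": [0.2,0,-0.2],"twist": [0,0,0]},
    {"linear": [0.4,0,-0.4],"twist": [0,0,0]},
    {"linear": [0.6,0,-0.5],"twist": [0,0,0]},
    {"linear": [0.8,0,-0.55],"twist": [0,0,0]},
    {"linear": [1,0,-0.55],"twist": [0,0,0]}
  ]
}}

```text
t: 44.08
tcp_pos: [0.5297, 0.0615, 0.2248]
tcp_rot: [179.8, 0.0, 90.5]
force: [0.4, 1.6, 0.1]
opening: 0.0512
grasp_force: 0.0
```

{"fn": "carry_out", "kwargs": {
  "commands": [
    {"linear": [0.2,0,0],"twist": [0,0,0]},
    {"linear": [0.4,0,0],"twist": [0,0,0]},
    {"linear": [0.6,0,0],"twist": [0,0,0]},
    {"linear": [0.8,0,0],"twist": [0,0,0]},
    {"linear": [1,0,0],"twist": [0,0,0]}
  ]
}}

```text
t: 44.5
tcp_pos: [0.5278, 0.1617, 0.223]
tcp_rot: [180.0, -0.0, 90.5]
force: [0.5, -0.3, -0.3]
opening: 0.0508
grasp_force: 0.0
```

{"fn": "carry_out", "kwargs": {
  "commands": [
    {"linear": [0.2,0,0],"twist": [0,0,0]},
    {"linear": [0.4,0,0],"twist": [0,0,0]},
    {"linear": [0.6,0,0],"twist": [0,0,0]},
    {"linear": [0.8,0,0],"twist": [0,0,0]},
    {"linear": [1,0,0],"twist": [0,0,0]}
  ]
}}

```text
t: 44.92
tcp_pos: [0.5268, 0.2617, 0.2229]
tcp_rot: [180.0, -0.0, 90.5]
force: [0.0, -0.1, 0.5]
opening: 0.0513
grasp_force: 0.0
```

{"fn": "carry_out", "kwargs": {
  "commands": [
    {"linear": [0.2,0,0],"twist": [0,0,-0.2]},
    {"linear": [0.4,0,0],"twist": [0,0,-0.4]},
    {"linear": [0.6,0,0],"twist": [0,0,-0.6]},
    {"linear": [0.7,0,0],"twist": [0,0,-0.8]},
    {"linear": [0.7,0,0],"twist": [0,0,-1]}
  ]
}}

```text
t: 45.33
tcp_pos: [0.5259, 0.333, 0.2226]
tcp_rot: [180.0, -0.0, 119.6]
force: [0.1, 0.2, 0.2]
opening: 0.0511
grasp_force: 0.0
```

{"fn": "carry_out", "kwargs": {
  "commands": [
    {"linear": [0,0,0],"twist": [0,0,-0.2]},
    {"linear": [0,0,0],"twist": [0,0,-0.4]},
    {"linear": [0,0,0],"twist": [0,0,-0.6]},
    {"linear": [0,0,0],"twist": [0,0,-0.8]},
    {"linear": [0,0,0],"twist": [0,0,-1]}
  ]
}}

```text
t: 45.75
tcp_pos: [0.5262, 0.3308, 0.2228]
tcp_rot: [180.0, 0.0, 148.1]
force: [-0.2, -1.1, -0.2]
opening: 0.0511
grasp_force: 0.0
```

{"fn": "carry_out", "kwargs": {
  "commands": [
    {"linear": [0,0,0],"twist": [0,0,-0.2]},
    {"linear": [0,0,0],"twist": [0,0,-0.4]},
    {"linear": [0,0,0],"twist": [0,0,-0.6]},
    {"linear": [0,0,0],"twist": [0,0,-0.8]},
    {"linear": [0,0,0],"twist": [0,0,-1]}
  ]
}}

```text
t: 46.17
tcp_pos: [0.5262, 0.3307, 0.2228]
tcp_rot: [180.0, 0.0, 176.8]
force: [0.1, -0.2, 0.4]
opening: 0.051
grasp_force: 0.0
```

```bash
python3 - <<'E'
from h import *
st()
delta(.5135,.3317,.0275,178.1)
p,d=grab('top','top9');P=pts('top',d)
a=cv2.resize(p[90:230,150:410,::-1],(780,420),interpolation=2)
cv2.imwrite('pics/top9c.png',a)
m=box(P,.49,.57,-.085,.142,.082,.1).astype(np.uint8)
nl,l,s,ce=cv2.connectedComponentsWithStats(m)
for i in range(1,nl):
    if s[i,4]>30: print('fin',rect(P,l==i),np.median(P[l==i][:,2]))
E
```

```text
46.1667 [0.5262 0.3307 0.2228] [1.7999e+02 1.0000e-02 1.7677e+02] [ 0.1 -0.2  0.4] 0.051 [25. 23.  9. 76.  0. 28.]
lin [0.128 0.003 1.953] twist [ 0.     0.    -0.046]
fin (array([527.6, -40.4]), array([48.9, 14.7]), -89.6, 123) 0.09101944351549518
fin (array([527.8, 101.3]), array([50.1, 14.5]), 89.6, 127) 0.09059276354630619
fin (array([526.4,  28. ]), array([48.6, 15.8]), -89.6, 126) 0.09093252950822994
```

View pics/top9c.png

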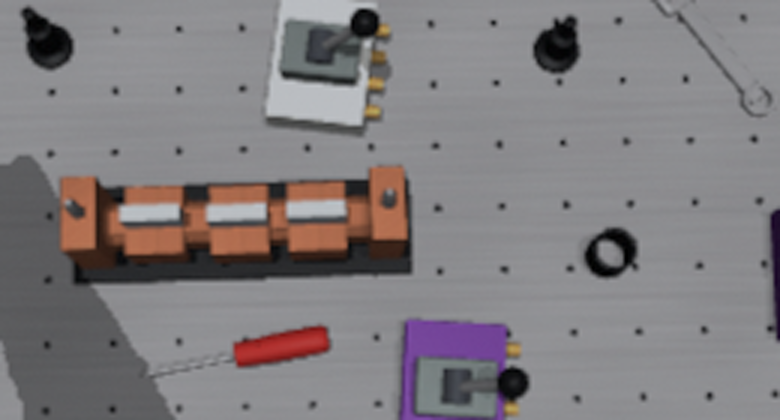

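Top crop: three saddles astride the bar at (152,214), (238,213) and (317,211). The lens tube and the rest are unmoved, and the lever is OFF. Regrasping the plate at the pose where it was released.

{"fn": "carry_out", "kwargs": {
  "commands": [
    {"linear": [0.08,0,0.1],"twist": [0,0,-0.02]},
    {"linear": [0.128,0,0.3],"twist": [0,0,-0.046]},
    {"linear": [0.128,0,0.5],"twist": [0,0,-0.046]},
    {"linear": [0.128,0,0.7],"twist": [0,0,-0.046]},
    {"linear": [0.128,0,0.9],"twist": [0,0,-0.046]}
  ]
}}

```text
t: 46.63
tcp_pos: [0.5134, 0.3316, 0.1322]
tcp_rot: [180.0, 0.0, 177.7]
force: [0.2, -0.4, -0.4]
opening: 0.0512
grasp_force: 0.0
```

{"fn": "carry_out", "kwargs": {
  "commands": [
    {"linear": [0,0,0.2],"twist": [0,0,0]},
    {"linear": [0,0,0.4],"twist": [0,0,0]},
    {"linear": [0,0,0.6],"twist": [0,0,0]},
    {"linear": [0,0,0.8],"twist": [0,0,0]},
    {"linear": [0,0,0.9],"twist": [0,0,0]}
  ]
}}

```text
t: 47.05
tcp_pos: [0.5121, 0.3308, 0.0403]
tcp_rot: [-179.9, -0.2, 177.7]
force: [0.2, -0.6, 0.2]
opening: 0.0509
grasp_force: 0.0
```

{"fn": "carry_out", "kwargs": {
  "commands": [
    {"linear": [0,0,0],"twist": [0,0,0]},
    {"linear": [0,0,0],"twist": [0,0,0]},
    {"linear": [0,0,0.04],"twist": [0,0,0]},
    {"linear": [0,0,0.07],"twist": [0,0,0]},
    {"linear": [0,0,0.07],"twist": [0,0,0]}
  ]
}}

```text
t: 47.47
tcp_pos: [0.5139, 0.3317, 0.0363]
tcp_rot: [180.0, 0.1, 177.8]
force: [-0.1, 0.9, 0.5]
opening: 0.0514
grasp_force: 0.0
```

{"fn": "carry_out", "kwargs": {
  "commands": [
    {"linear": [0,0,0],"twist": [0,0,0]},
    {"linear": [0,0,0],"twist": [0,0,0]},
    {"linear": [0,0,0],"twist": [0,0,0]},
    {"linear": [0,0,0],"twist": [0,0,0]},
    {"linear": [0,0,0],"twist": [0,0,0]}
  ]
}}

```text
t: 47.88
tcp_pos: [0.5135, 0.3315, 0.036]
tcp_rot: [180.0, 0.0, 177.8]
force: [-0.6, -0.3, 0.2]
opening: 0.051
grasp_force: 0.0
```

```bash
python3 - <<'E'
from h import *
st()
delta(.5135,.3317,.0277,178.1)
E
```

```text
47.8833 [0.5135 0.3315 0.036 ] [1.7999e+02 1.0000e-02 1.7781e+02] [-0.6 -0.3  0.2] 0.051 [ 25.  29. -10.  52.   0.  28.]
lin [0.    0.002 0.083] twist [ 0.    0.   -0.01]
```

{"fn": "carry_out", "kwargs": {
  "commands": [
    {"linear": [0,0,0.04],"twist": [0,0,-0.01]},
    {"linear": [0,0,0.083],"twist": [0,0,-0.01]},
    {"linear": [0,0,0.083],"twist": [0,0,-0.01]},
    {"linear": [0,0,0.083],"twist": [0,0,-0.01]},
    {"linear": [0,0,0.083],"twist": [0,0,-0.01]}
  ]
}}

```text
t: 48.3
tcp_pos: [0.5133, 0.3314, 0.0272]
tcp_rot: [-180.0, -0.0, 178.1]
force: [-0.9, 0.4, -0.0]
opening: 0.0514
grasp_force: 0.0
```

{"fn": "carry_out", "kwargs": {
  "commands": [
    {"linear": [0,0,0],"twist": [0,0,0]},
    {"linear": [0,0,0],"twist": [0,0,0]},
    {"linear": [0,0,0],"twist": [0,0,0]},
    {"linear": [0,0,0],"twist": [0,0,0]},
    {"linear": [0,0,0],"twist": [0,0,0]}
  ],
  "fingers": 0,
  "newtons": 70
}}

```text
t: 48.72
tcp_pos: [0.5136, 0.3317, 0.0279]
tcp_rot: [180.0, 0.0, 178.1]
force: [-1.3, 0.0, 2.8]
opening: 0.0166
grasp_force: 70.8
```

{"fn": "carry_out", "kwargs": {
  "commands": [
    {"linear": [0,0,0],"twist": [0,0,0]},
    {"linear": [0,0,0],"twist": [0,0,0]},
    {"linear": [0,0,-0.1],"twist": [0,0,0]},
    {"linear": [0,0,-0.25],"twist": [0,0,0]},
    {"linear": [0,0,-0.4],"twist": [0,0,0]}
  ]
}}

```text
t: 49.13
tcp_pos: [0.5121, 0.3307, 0.0667]
tcp_rot: [-179.9, -0.2, 178.1]
force: [0.5, 0.6, -3.6]
opening: 0.0167
grasp_force: 69.7
```

{"fn": "carry_out", "kwargs": {
  "commands": [
    {"linear": [0,0,-0.2],"twist": [0,0,0]},
    {"linear": [0,0,-0.4],"twist": [0,0,0]},
    {"linear": [0,0,-0.6],"twist": [0,0,0]},
    {"linear": [0,0,-0.8],"twist": [0,0,0]},
    {"linear": [0,0,-1],"twist": [0,0,0]}
  ]
}}

```text
t: 49.55
tcp_pos: [0.5127, 0.3309, 0.1678]
tcp_rot: [-179.9, -0.1, 178.1]
force: [-0.5, -0.1, -3.1]
opening: 0.0163
grasp_force: 69.7
```

{"fn": "carry_out", "kwargs": {
  "commands": [
    {"linear": [0,0,-0.2],"twist": [0,0,0.1]},
    {"linear": [0,0,-0.4],"twist": [0,0,0.3]},
    {"linear": [0,0,-0.6],"twist": [0,0,0.5]},
    {"linear": [0,0,-0.75],"twist": [0,0,0.7]},
    {"linear": [0,0,-0.8],"twist": [0,0,0.9]}
  ]
}}

```text
t: 49.97
tcp_pos: [0.5139, 0.3315, 0.25]
tcp_rot: [179.9, 0.1, 152.0]
force: [1.4, 0.4, -4.5]
opening: 0.0162
grasp_force: 69.9
```

{"fn": "carry_out", "kwargs": {
  "commands": [
    {"linear": [0,0,0],"twist": [0,0,0.2]},
    {"linear": [0,0,0],"twist": [0,0,0.4]},
    {"linear": [0,0,0],"twist": [0,0,0.6]},
    {"linear": [0,0,0],"twist": [0,0,0.8]},
    {"linear": [0,0,0],"twist": [0,0,1]}
  ]
}}

```text
t: 50.38
tcp_pos: [0.5128, 0.331, 0.2468]
tcp_rot: [-179.9, -0.0, 123.4]
force: [0.4, 0.9, -4.5]
opening: 0.0163
grasp_force: 69.8
```

{"fn": "carry_out", "kwargs": {
  "commands": [
    {"linear": [0,0,0],"twist": [0,0,0.2]},
    {"linear": [0,0,0],"twist": [0,0,0.4]},
    {"linear": [0,0,0],"twist": [0,0,0.6]},
    {"linear": [0,0,0],"twist": [0,0,0.8]},
    {"linear": [0,0,0],"twist": [0,0,1]}
  ]
}}

```text
t: 50.8
tcp_pos: [0.5128, 0.331, 0.2467]
tcp_rot: [-179.9, 0.1, 94.7]
force: [-0.0, 0.4, -4.7]
opening: 0.0165
grasp_force: 69.8
```

```bash
python3 - <<'E'
from h import *
st()
delta(.5292,.029,.2445,90.8)
E
```

```text
50.8 [0.5128 0.331  0.2467] [-1.7988e+02  6.0000e-02  9.4730e+01] [-0.   0.4 -4.7] 0.0165 [ 25.  22.  11.  79.  -0. 111.]
lin [-3.023 -0.085  0.026] twist [-0.004  0.002  0.137]
```

{"fn": "carry_out", "kwargs": {
  "commands": [
    {"linear": [0,0,0],"twist": [0,0,0.05]},
    {"linear": [0,0,0],"twist": [0,0,0.1]},
    {"linear": [0,0,0],"twist": [0,0,0.137]},
    {"linear": [0,0,0],"twist": [0,0,0.137]},
    {"linear": [0,0,0],"twist": [0,0,0.137]}
  ]
}}

```text
t: 51.22
tcp_pos: [0.5132, 0.3313, 0.2471]
tcp_rot: [-179.9, 0.0, 91.1]
force: [-0.2, 0.1, -4.2]
opening: 0.0164
grasp_force: 69.8
```

{"fn": "carry_out", "kwargs": {
  "commands": [
    {"linear": [-0.15,0.02,0],"twist": [0,0,0]},
    {"linear": [-0.35,0.05,0],"twist": [0,0,0]},
    {"linear": [-0.55,0.08,0],"twist": [0,0,0]},
    {"linear": [-0.75,0.1,0],"twist": [0,0,0]},
    {"linear": [-0.95,0.12,0],"twist": [0,0,0]}
  ]
}}

```text
t: 51.63
tcp_pos: [0.5272, 0.2352, 0.2474]
tcp_rot: [-180.0, 0.0, 91.1]
force: [-0.3, -0.7, -3.4]
opening: 0.0161
grasp_force: 69.8
```

{"fn": "carry_out", "kwargs": {
  "commands": [
    {"linear": [-0.2,0,0],"twist": [0,0,0]},
    {"linear": [-0.4,0,0],"twist": [0,0,0]},
    {"linear": [-0.6,0,0],"twist": [0,0,0]},
    {"linear": [-0.8,0,0],"twist": [0,0,0]},
    {"linear": [-1,0,0],"twist": [0,0,0]}
  ]
}}

```text
t: 52.05
tcp_pos: [0.5288, 0.1351, 0.2476]
tcp_rot: [-180.0, 0.0, 91.1]
force: [-0.3, -0.1, -3.5]
opening: 0.0163
grasp_force: 69.8
```

{"fn": "carry_out", "kwargs": {
  "commands": [
    {"linear": [-0.2,0,0],"twist": [0,0,0]},
    {"linear": [-0.4,0,0],"twist": [0,0,0]},
    {"linear": [-0.6,0,0],"twist": [0,0,0]},
    {"linear": [-0.8,0,0],"twist": [0,0,0]},
    {"linear": [-1,0,0],"twist": [0,0,0]}
  ]
}}

```text
t: 52.47
tcp_pos: [0.5306, 0.0352, 0.2476]
tcp_rot: [-180.0, 0.0, 91.1]
force: [0.9, 0.1, -3.7]
opening: 0.0166
grasp_force: 69.8
```

{"fn": "carry_out", "kwargs": {
  "commands": [
    {"linear": [-0.05,0,0],"twist": [0,0,0]},
    {"linear": [-0.07,0,0],"twist": [0,0,0]},
    {"linear": [-0.07,0,0],"twist": [0,0,0]},
    {"linear": [-0.07,0,0],"twist": [0,0,0]},
    {"linear": [-0.07,0,0],"twist": [0,0,0]}
  ]
}}

```text
t: 52.88
tcp_pos: [0.531, 0.0305, 0.2475]
tcp_rot: [-180.0, -0.0, 91.2]
force: [0.4, 0.2, -3.9]
opening: 0.0163
grasp_force: 69.8
```

```bash
python3 - <<'E'
from h import *
st()
delta(.5296,.029,.175,90.8)
E
```

```text
52.8833 [0.531  0.0305 0.2475] [-1.800e+02 -2.000e-02  9.115e+01] [ 0.4  0.2 -3.9] 0.0163 [-5. 13. -2. 75.  0. 83.]
lin [-0.015 -0.015  0.725] twist [-0.    -0.001  0.012]
```

{"fn": "carry_out", "kwargs": {
  "commands": [
    {"linear": [-0.015,-0.015,0.15],"twist": [0,0,0.012]},
    {"linear": [-0.015,-0.015,0.3],"twist": [0,0,0.012]},
    {"linear": [-0.015,-0.015,0.45],"twist": [0,0,0.012]},
    {"linear": [-0.015,-0.015,0.6],"twist": [0,0,0.012]},
    {"linear": [-0.015,-0.015,0.75],"twist": [0,0,0.012]}
  ]
}}

```text
t: 53.3
tcp_pos: [0.5297, 0.0292, 0.1719]
tcp_rot: [180.0, -0.0, 90.8]
force: [0.3, -0.2, -3.6]
opening: 0.0166
grasp_force: 69.9
```

{"fn": "carry_out", "kwargs": {
  "commands": [
    {"linear": [0,0,0],"twist": [0,0,0]},
    {"linear": [0,0,0],"twist": [0,0,0]},
    {"linear": [0,0,0.05],"twist": [0,0,0]},
    {"linear": [0,0,0.07],"twist": [0,0,0]},
    {"linear": [0,0,0.07],"twist": [0,0,0]}
  ]
}}

```text
t: 53.72
tcp_pos: [0.53, 0.0284, 0.1658]
tcp_rot: [180.0, -0.0, 90.8]
force: [0.9, 0.2, -4.7]
opening: 0.0164
grasp_force: 69.9
```

{"fn": "carry_out", "kwargs": {
  "commands": [
    {"linear": [0,0,0],"twist": [0,0,0]},
    {"linear": [0,0,0],"twist": [0,0,0]},
    {"linear": [0,0,0],"twist": [0,0,0]},
    {"linear": [0,0,0],"twist": [0,0,0]},
    {"linear": [0,0,0],"twist": [0,0,0]}
  ]
}}

```text
t: 54.13
tcp_pos: [0.5298, 0.0282, 0.1656]
tcp_rot: [180.0, -0.0, 90.7]
force: [-0.4, -0.0, -4.3]
opening: 0.0162
grasp_force: 69.9
```

```bash
python3 - <<'E'
from h import *
st()
delta(.5297,.029,.1177,90.8)
p,d=grab('wrist','w10')
cv2.imwrite('pics/w10c.png',cv2.resize(p[0:200,150:370,::-1],None,fx=2.7,fy=2.7,interpolation=2))
E
```

```text
54.1333 [0.5298 0.0282 0.1656] [179.98  -0.    90.74] [-0.4 -0.  -4.3] 0.0162 [ -6.  15. -11.  64.   0.  84.]
lin [ 0.008 -0.001  0.479] twist [ 0.001 -0.    -0.002]
```

View pics/w10c.png

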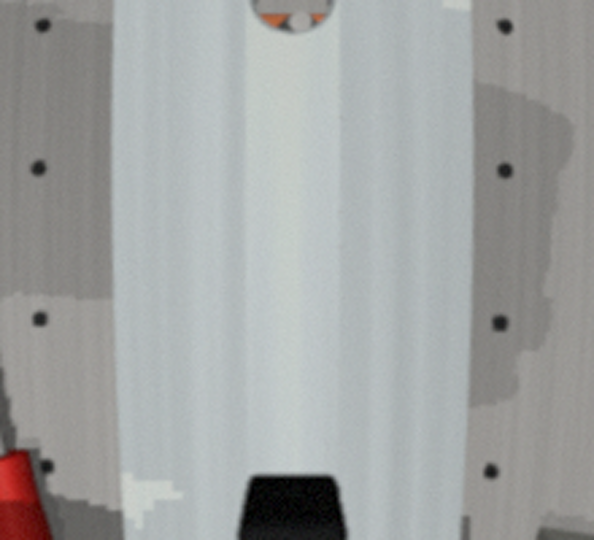

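Wrist crop: the +y hole is centred at (292,~-5) and the pin tip at (300,20), about 1.5 mm towards +x. That fits the initial 6 N shove, which used up the hole clearance. I correct +1.3 mm in x and +0.8 mm in y, then lower gently.

{"fn": "carry_out", "kwargs": {
  "commands": [
    {"linear": [0.008,0.013,0.05],"twist": [0,0,0]},
    {"linear": [0.008,0.013,0.1],"twist": [0,0,0]},
    {"linear": [0.008,0.013,0.15],"twist": [0,0,0]},
    {"linear": [0.008,0.013,0.17],"twist": [0,0,0]},
    {"linear": [0.008,0.013,0.17],"twist": [0,0,0]}
  ]
}}

```text
t: 54.6
tcp_pos: [0.5302, 0.0291, 0.1473]
tcp_rot: [-179.9, -0.0, 90.7]
force: [0.4, 0.5, -4.1]
opening: 0.0166
grasp_force: 69.9
```

{"fn": "carry_out", "kwargs": {
  "commands": [
    {"linear": [0,0,0.03],"twist": [0,0,0]},
    {"linear": [0,0,0.06],"twist": [0,0,0]},
    {"linear": [0,0,0.09],"twist": [0,0,0]},
    {"linear": [0,0,0.09],"twist": [0,0,0]},
    {"linear": [0,0,0.09],"twist": [0,0,0]}
  ]
}}

```text
t: 55.02
tcp_pos: [0.5308, 0.0291, 0.1393]
tcp_rot: [-180.0, -0.0, 90.7]
force: [-0.8, 0.3, -5.0]
opening: 0.0165
grasp_force: 69.9
```

Both pins are past their tapers with no side force. Continuing down.

{"fn": "carry_out", "kwargs": {
  "commands": [
    {"linear": [0,0,0.04],"twist": [0,0,0]},
    {"linear": [0,0,0.08],"twist": [0,0,0]},
    {"linear": [0,0,0.12],"twist": [0,0,0]},
    {"linear": [0,0,0.16],"twist": [0,0,0]},
    {"linear": [0,0,0.18],"twist": [0,0,0]}
  ]
}}

```text
t: 55.43
tcp_pos: [0.5306, 0.0291, 0.1206]
tcp_rot: [-179.9, -0.0, 90.7]
force: [-0.0, 0.5, -4.8]
opening: 0.0166
grasp_force: 69.9
```

{"fn": "carry_out", "kwargs": {
  "commands": [
    {"linear": [0,0,0],"twist": [0,0,0]},
    {"linear": [0,0,0.01],"twist": [0,0,0]},
    {"linear": [0,0,0.02],"twist": [0,0,0]},
    {"linear": [0,0,0.03],"twist": [0,0,0]},
    {"linear": [0,0,0.03],"twist": [0,0,0]}
  ]
}}

```text
t: 55.85
tcp_pos: [0.531, 0.0291, 0.1184]
tcp_rot: [-180.0, -0.0, 90.7]
force: [-0.2, 0.4, -3.7]
opening: 0.0165
grasp_force: 69.9
```

{"fn": "carry_out", "kwargs": {
  "commands": [
    {"linear": [0,0,0.01],"twist": [0,0,0]},
    {"linear": [0,0,0.01],"twist": [0,0,0]},
    {"linear": [0,0,0.01],"twist": [0,0,0]},
    {"linear": [0,0,0.01],"twist": [0,0,0]},
    {"linear": [0,0,0.01],"twist": [0,0,0]}
  ]
}}

```text
t: 56.27
tcp_pos: [0.5312, 0.029, 0.1179]
tcp_rot: [180.0, 0.0, 90.7]
force: [-1.3, 0.2, 1.3]
opening: 0.0163
grasp_force: 70.3
```

{"fn": "carry_out", "kwargs": {
  "commands": [
    {"linear": [0,0,0.01],"twist": [0,0,0]},
    {"linear": [0,0,0.01],"twist": [0,0,0]},
    {"linear": [0,0,0.01],"twist": [0,0,0]},
    {"linear": [0,0,0.01],"twist": [0,0,0]},
    {"linear": [0,0,0.01],"twist": [0,0,0]}
  ]
}}

```text
t: 56.68
tcp_pos: [0.5312, 0.029, 0.1179]
tcp_rot: [179.9, 0.0, 90.7]
force: [-2.6, 0.3, 7.8]
opening: 0.0163
grasp_force: 71.5
```

{"fn": "carry_out", "kwargs": {
  "commands": [
    {"linear": [0,0,0],"twist": [0,0,0]},
    {"linear": [0,0,0],"twist": [0,0,0]},
    {"linear": [0,0,0],"twist": [0,0,0]},
    {"linear": [0,0,0],"twist": [0,0,0]},
    {"linear": [0,0,0],"twist": [0,0,0]}
  ],
  "fingers": 0.6
}}

```text
t: 57.1
tcp_pos: [0.5311, 0.0291, 0.1164]
tcp_rot: [180.0, -0.0, 90.7]
force: [0.6, 0.7, 0.0]
opening: 0.051
grasp_force: 0.0
```

{"fn": "carry_out", "kwargs": {
  "commands": [
    {"linear": [0,0,-0.15],"twist": [0,0,0]},
    {"linear": [0,0,-0.35],"twist": [0,0,0]},
    {"linear": [0,0,-0.55],"twist": [0,0,0]},
    {"linear": [0,0,-0.8],"twist": [0,0,0]},
    {"linear": [0,0,-1],"twist": [0,0,0]}
  ]
}}

```text
t: 57.52
tcp_pos: [0.5312, 0.0291, 0.2179]
tcp_rot: [180.0, -0.0, 90.7]
force: [1.0, 1.0, 0.9]
opening: 0.0518
grasp_force: 0.0
```

{"fn": "carry_out", "kwargs": {
  "commands": [
    {"linear": [-0.2,0,0],"twist": [0,0,0]},
    {"linear": [-0.4,0,0],"twist": [0,0,0]},
    {"linear": [-0.6,0.2,0],"twist": [0,0,0]},
    {"linear": [-0.8,0.4,0],"twist": [0,0,0]},
    {"linear": [-1,0.6,0],"twist": [0,0,0]}
  ],
  "fingers": 0
}}

```text
t: 57.93
tcp_pos: [0.5929, -0.0711, 0.2167]
tcp_rot: [180.0, -0.0, 90.7]
force: [0.3, 0.9, -0.4]
opening: 0.0002
grasp_force: 0.0
```

{"fn": "carry_out", "kwargs": {
  "commands": [
    {"linear": [-0.2,0.2,0],"twist": [0,0,0]},
    {"linear": [-0.4,0.4,0],"twist": [0,0,0]},
    {"linear": [-0.6,0.6,0],"twist": [0,0,0]},
    {"linear": [-0.65,0.8,0],"twist": [0,0,0]},
    {"linear": [-0.65,0.83,0],"twist": [0,0,0]}
  ]
}}

```text
t: 58.35
tcp_pos: [0.6785, -0.1363, 0.2148]
tcp_rot: [180.0, 0.0, 90.6]
force: [-0.9, 0.5, -0.5]
opening: -0.0004
grasp_force: 0.0
```

```bash
python3 - <<'E'
from h import *
st()
delta(.675,-.135,.116,90.8)
p,d=grab('side','side11');P=pts('side',d)
cv2.imwrite('pics/side11c.png',cv2.resize(p[130:250,220:390,::-1],None,fx=3.5,fy=3.5,interpolation=2))
p,d=grab('top','top11');P=pts('top',d)
m=box(P,.48,.58,-.13,.19,.096,.112);print('plate',rect(P,m),np.median(P[m][:,2]))
for a,b in((.08,.18),(-.12,-.03)):
    k=m&(P[...,1]>a)&(P[...,1]<b); print(np.median(P[k][:,2]))
E
```

```text
58.35 [ 0.6785 -0.1363  0.2148] [179.98   0.    90.62] [-0.9  0.5 -0.5] -0.0004 [-18.  32.  22.  80.   0.  71.]
lin [ 0.013 -0.035  0.988] twist [ 0.001  0.    -0.006]
plate (array([527.5, 146.4]), array([70.3, 55.9]), 0.5, 470) 0.10315011927352075
0.10315011927352075
nan
  return _methods._mean(a, axis=axis, dtype=dtype,
  ret = ret.dtype.type(ret / rcount)
```

View pics/side11c.png

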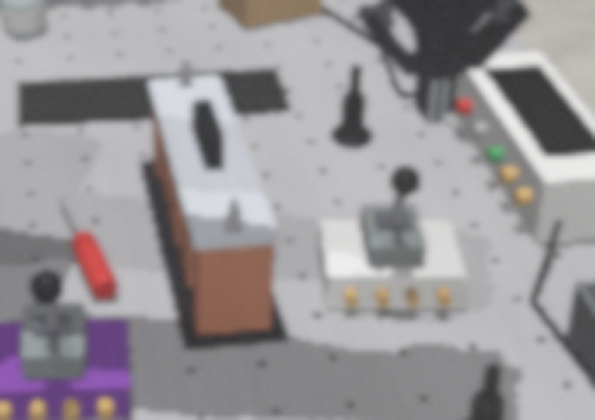

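Side crop: the plate sits home on both blocks, with a pin through each end at (186,70) and (235,215), and the lever at (405,180) is still OFF. Plate top reads 103.2 mm, same as at the start. Now switching ON.

{"fn": "carry_out", "kwargs": {
  "commands": [
    {"linear": [0,-0.035,0.2],"twist": [0,0,0]},
    {"linear": [0,-0.035,0.4],"twist": [0,0,0]},
    {"linear": [0,-0.035,0.6],"twist": [0,0,0]},
    {"linear": [0,-0.035,0.8],"twist": [0,0,0]},
    {"linear": [0,-0.035,0.98],"twist": [0,0,0]}
  ]
}}

```text
t: 58.87
tcp_pos: [0.6712, -0.1329, 0.1178]
tcp_rot: [-179.9, -0.0, 90.8]
force: [-0.3, 1.1, -0.3]
opening: 0.0001
grasp_force: 0.0
```

{"fn": "carry_out", "kwargs": {
  "commands": [
    {"linear": [0.1,0.01,0],"twist": [0,0,0]},
    {"linear": [0.2,0.03,0],"twist": [0,0,0]},
    {"linear": [0.3,0.04,0],"twist": [0,0,0]},
    {"linear": [0.4,0.05,0],"twist": [0,0,0]},
    {"linear": [0.5,0.06,0],"twist": [0,0,0]}
  ]
}}

```text
t: 59.28
tcp_pos: [0.6793, -0.0829, 0.1208]
tcp_rot: [179.8, 0.1, 90.8]
force: [1.1, -2.8, 1.7]
opening: -0.0003
grasp_force: 0.7
```

{"fn": "carry_out", "kwargs": {
  "commands": [
    {"linear": [0.1,0.02,0],"twist": [0,0,0]},
    {"linear": [0.2,0.03,0],"twist": [0,0,0]},
    {"linear": [0.3,0.04,0],"twist": [0,0,0]},
    {"linear": [0.37,0.05,0],"twist": [0,0,0]},
    {"linear": [0.4,0.05,0],"twist": [0,0,0]}
  ]
}}

```text
t: 59.7
tcp_pos: [0.6825, -0.0423, 0.1182]
tcp_rot: [-180.0, -0.0, 90.8]
force: [0.3, -0.6, -0.3]
opening: 0.0002
grasp_force: 0.4
```

```bash
python3 - <<'E'
from h import *
st()
delta(.685,-.0363,.116,90.8)
E
```

```text
59.7 [ 0.6825 -0.0423  0.1182] [-1.7998e+02 -3.0000e-02  9.0820e+01] [ 0.3 -0.6 -0.3] 0.0002 [-10.  33.  10.  67.   0.  79.]
lin [0.06  0.026 0.022] twist [-0.001 -0.001  0.001]
```

{"fn": "carry_out", "kwargs": {
  "commands": [
    {"linear": [0.03,0.01,0],"twist": [0,0,0]},
    {"linear": [0.05,0.01,0],"twist": [0,0,0]},
    {"linear": [0.06,0.01,0],"twist": [0,0,0]},
    {"linear": [0.07,0.01,0],"twist": [0,0,0]},
    {"linear": [0.07,0.01,0],"twist": [0,0,0]}
  ]
}}

```text
t: 60.12
tcp_pos: [0.6832, -0.0371, 0.1183]
tcp_rot: [-180.0, -0.0, 90.7]
force: [0.7, -0.5, 0.3]
opening: 0.0002
grasp_force: 0.2
```

{"fn": "carry_out", "kwargs": {
  "commands": [
    {"linear": [0.01,0,0],"twist": [0,0,0]},
    {"linear": [0.02,0,0],"twist": [0,0,0]},
    {"linear": [0.03,0,0],"twist": [0,0,0]},
    {"linear": [0.03,0,0],"twist": [0,0,0]},
    {"linear": [0.03,0,0],"twist": [0,0,0]}
  ]
}}

```text
t: 60.53
tcp_pos: [0.6834, -0.0339, 0.1185]
tcp_rot: [180.0, -0.0, 90.7]
force: [0.7, -0.1, -0.1]
opening: -0.0002
grasp_force: 0.3
```

{"fn": "carry_out", "kwargs": {
  "commands": [
    {"linear": [0.01,0,0],"twist": [0,0,0]},
    {"linear": [0.015,0,0],"twist": [0,0,0]},
    {"linear": [0.015,0,0],"twist": [0,0,0]},
    {"linear": [0.015,0,0],"twist": [0,0,0]},
    {"linear": [0.015,0,0],"twist": [0,0,0]}
  ]
}}

```text
t: 60.95
tcp_pos: [0.6834, -0.0324, 0.1185]
tcp_rot: [180.0, -0.0, 90.7]
force: [0.1, -1.3, 0.4]
opening: -0.0001
grasp_force: 0.3
```

{"fn": "carry_out", "kwargs": {
  "commands": [
    {"linear": [-0.3,0,0],"twist": [0,0,0]},
    {"linear": [-0.6,0,-0.1],"twist": [0,0,0]},
    {"linear": [-0.8,-0.2,-0.4],"twist": [0,0,0]},
    {"linear": [-0.9,-0.5,-0.7],"twist": [0,0,0]},
    {"linear": [-1,-0.8,-1],"twist": [0,0,0]}
  ]
}}

```text
t: 61.37
tcp_pos: [0.6064, -0.1336, 0.216]
tcp_rot: [-179.9, -0.0, 90.7]
force: [0.4, -0.5, 1.4]
opening: 0.0001
grasp_force: 0.0
```

{"fn": "carry_out", "kwargs": {
  "commands": [
    {"linear": [-0.3,0,0],"twist": [0,0,0]},
    {"linear": [-0.6,0,0],"twist": [0,0,0]},
    {"linear": [-0.8,-0.2,0],"twist": [0,0,0]},
    {"linear": [-0.9,-0.5,0],"twist": [0,0,0]},
    {"linear": [-1,-0.8,0],"twist": [0,0,0]}
  ]
}}

```text
t: 61.78
tcp_pos: [0.5279, -0.2347, 0.2155]
tcp_rot: [180.0, -0.0, 90.7]
force: [-0.3, -0.6, -0.4]
opening: -0.0001
grasp_force: 0.0
```

```bash
python3 - <<'E'
from h import *
st()
for f in('0','12'):
  for n in('top','side'):
    d=grab(n,n+f)[1] if f!='0' else np.load(f'pics/{n}0.npy')
    P=pts(n,d)
    m=box(P,.64,.74,-.13,.03,.112,.16);print(n,f,m.sum(),P[m].mean(0).round(4),P[m].min(0).round(4),P[m].max(0).round(4))
    for a,b in((.08,.145),(-.085,-.02)):
        k=box(P,.5,.555,a,b,.098,.108); print('plate z',np.median(P[k][:,2]).round(4),k.sum())
    if n=='top': print('plate',rect(P,box(P,.48,.58,-.15,.2,.096,.112)))
p=cv2.imread('pics/top12.png');cv2.imwrite('pics/top12c.png',cv2.resize(p[80:240,90:410],(800,400),interpolation=2))
E
```

```text
61.7833 [ 0.5279 -0.2347  0.2155] [ 1.7997e+02 -1.0000e-02  9.0720e+01] [-0.3 -0.6 -0.4] -0.0001 [-32.  19.   1.  73.   0.  57.]
top 0 86 [ 0.6854 -0.0099  0.1342] [ 0.6754 -0.0208  0.1156] [0.7002 0.0021 0.1411]
plate z 0.103 551
plate z 0.1034 553
plate (array([529.6,  29.4]), array([290.6,  71.4]), -89.2, 2870)
side 0 64 [ 0.6887 -0.0159  0.1309] [ 0.678  -0.0233  0.1128] [ 0.7029 -0.0064  0.1428]
plate z 0.1054 107
plate z 0.1054 194
top 12 88 [ 0.6852 -0.0108  0.1341] [ 0.676  -0.023   0.1123] [0.6983 0.0021 0.1417]
plate z 0.1033 548
plate z 0.1034 546
plate (array([529.5,  29.3]), array([290.7,  71.3]), -89.2, 2809)
side 12 64 [ 0.6887 -0.0163  0.131 ] [ 0.6778 -0.0238  0.1131] [ 0.7037 -0.0046  0.1434]
plate z 0.1054 44
plate z 0.1053 168
```

View pics/top12c.png

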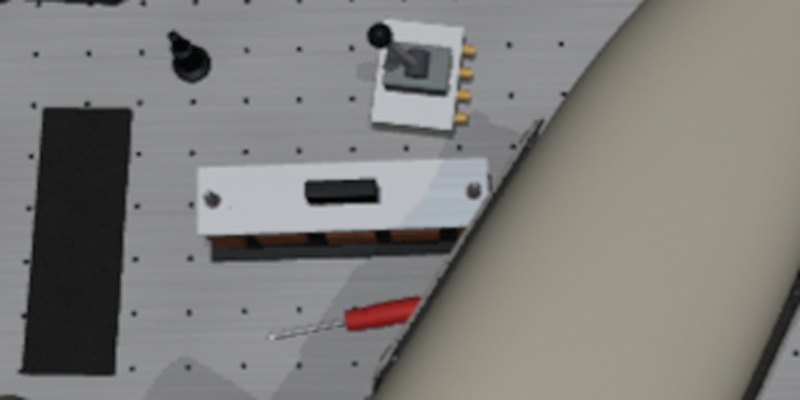

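Top crop: plate home with both pins through it at (212,198) and (473,190), ball at (380,36) leaning to +y (ON), pad empty. Plate and lever readings match the start, so I'm handing in.

```bash
python3 -c "
from workcell import close_job
print(close_job())"
```

```text
the job is handed in; nothing more can be done
None
```

I've handed the job in: driver switched off, plate laid on the pad, all three saddles draped on the bar, plate lowered home on both pins, and driver switched back on. It took about 62 s of robot time, the last camera readings of plate and lever matched the start to within about 1 mm, and the hand-in returned no verdict.

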